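# Set up an insulation test of a boxed module

### The arm

A 6-joint arm with a two-finger parallel gripper is mounted at the origin on a cart in front of the work surface, level with it; the furniture and walls round the work are solid. World frame = base frame: x ahead of the robot, y to its left, z up, the work surface at z = 0. Lengths are in m, angles in rad, forces in N, time in s.
With the tool pointing down it reaches from about 0.35 to 0.925 m from the base axis. Payload 6.4 kg.
Tool frame: the origin (TCP) lies at the very end of the fingers, on their centre line; the grasp point (between the pads) lies 19 mm behind it; z points along the fingers, y is the line along which they close (so a half turn about z gives the same grasp; the last joint's range is limited). The gripper opens to 85 mm and grips with 20 to 120 N. Pads are 22 mm wide; open, the fingers measure 114 mm over their backs; the gripper's body (76 mm by 85 mm) begins 54 mm behind the grasp point. The pads swing forward as they close: fully open they stand 13 mm farther back than shut.
Start: joints at [-1.478, 0.245, 1.558, -0, 1.339, -0.174], TCP at [0.171, -0.627, 0.231] pointing down, gripper open.
Joint ranges: [-3.13, 3.13], [-1.02, 2.26], [0.13, 2.54], [-0.95, 4.09], [0.21, 2.88], [-2.74, 2.74]. Speed limits (rad/s): [2.57, 2.57, 3.14, 3.14, 3.14, 3.14].

### API

Orientations are given as a unit quaternion [w, x, y, z].
In Python, from cell import manip, optics, job gives the robot as it stands.
- The arm moves only by the tool carry_out, never from a script. Its argument "commands" is a list of rows, each an object of numbers: "tx", "ty", "tz": the shift along the tool's x, y, z in mm; "turn": the turn about the tool's z in rad. In form: [{"tx": .., "ty": .., "tz": .., "turn": ..}, ...]. A call has 1 to 10 rows; each row shifts and turns the commanded pose from where the row before left it, along the tool's axes as they then stand; what a row does not reach is not made up. A row lasts 1/12 s, in which the tool goes at most 41.7 mm and 7.16 degrees, less where a joint would pass 70% of its speed; a pose out of reach is approached as far as the arm can. A call with a gripper value outside its range is refused whole. "jaw" is the opening, from 0 (shut) to 1 (fully open), set as the call begins (left out, the last holds). The fingers move at their own pace and stop on an object; "force" is the grip in N (left out, the last holds). Time passes only in rows, so rows that do not move let the fingers close. It gives the time, the measured TCP pose, the force, the opening and the grip force at its end, in the units of the state.
- manip.sense(): the state, without advancing time (a new reading comes with each control period).
- optics.read_camera(name): name is "side" or "top"; returns a dict with "pixels" (480x640x3 uint8, blue, green, red), "mtx" (3x3 intrinsics, pixels), "xyz" and "orientation" of the camera in the world. Camera axes: x right, y up, looking along -z (the intrinsics and any distortion apply to the point x, -y, -z); pixel columns grow to the right and rows downward; lengths in m; the calibration is good to about 2 mm. A picture is of the moment at which its call begins. There is no depth.
- job.job_done(): hands the job in; it is judged then, once.
The state is a dict: "clock": time; "q": joint angles; "joint_velocities": joint speeds; "joint_efforts": joint torques, N m; "tcp_pos": TCP position; "orientation": TCP orientation; "wrist_force": force on the tool from outside, world axes, zero at the start; "torque": the same for the moment, N m; "gripper_width": finger opening in m; "gripper_force": force on a finger pad.
Only numpy, scipy, OpenCV 4.12 (cv2) and the standard library are available. Lean on these libraries where they do the work, as an engineer would, in place of code of your own. Each camera call takes 0.05 s, during which the arm holds its last target. There are 200 camera calls.

### The job

Put the grey box on the tester's bare metal plate, lid up, with its long side flat against the long brass bar and its end flat against the short brass bar, and let go of it. Only then switch the test on: push the black selector handle right down against its spring, turn it clockwise, without forcing it, from the white mark to the next one, the green mark, and let it spring back up there. Never turn it on towards the red mark, and leave the other things on the bench where they are.

Things in the scene. Friction and masses are not known exactly. Their poses are not given: they have to be found in the camera images.
- tester: Insulation tester, fixed on the bench: blue case, grey top panel, 160 x 260 x 50 mm (x, y, z). Origin: centre of its underside (z = 0); x points away from the robot, y left, z up; turned 0 to 0.5 rad clockwise. Left half: bare metal plate, 125 x 114 mm (centre x 0, y +68 mm), its top 54 mm above the bench. Right half: the selector. Nothing but the selector handle stands over 64 mm
- long_bar (a point): Middle of the contact face, at plate height, of the long brass bar (x +35, y +70 mm of the tester): it runs 50 mm along the tester's y at the far side of the plate, 8 mm high, its face looking to -x, backed by a white block of the same height
- short_bar (a point): Middle of the contact face, at plate height, of the short brass bar (x +4.5, y +105 mm of the tester): it runs 35 mm along the tester's x at the left side of the plate, 8 mm high, its face looking to -y, backed by a white block of the same height
- seat (a point): Point on the plate's top (x +10, y +70, z 54 mm of the tester) where the centre of the grey box's underside is when the box touches both brass bars; axes as the tester's
- grey_box: Grey enclosure with a lid, 50 x 70 x 32 mm (x, y, z), about 0.25 kg, starting lid up on the bench, right of the tester. Origin: centre of its underside; y along the 70 mm length. Either way round will do. On the tester its 70 mm side faces the long bar, its 50 mm end the short bar; above the bars 24 mm of its height stay free to hold
- selector_grip (a point): Point on the selector's upright axis (x -14, y -72 mm of the tester), mid-height of its grip bar, 88 mm above the bench when up; turns and sinks with it; x points along the bar to the white pointer line. Bar: black, 50 mm long, 14 wide, 28 high (74 to 102 mm above the bench), on a round black skirt 61 mm across with its top at 74 mm (66 mm pushed down)
- gate (a point): Centre of the steel gate ring round the selector, on the panel, 50 mm above the bench: 88 mm across, 14 mm high, with six notches; three are marked by dots on the ring and beside it: white (off) at +60 degrees from the tester's x towards its y (far left), green (low test voltage) straight along +x, red (high test voltage) at -60 degrees (far right)
- selector (a joint): Turn of the handle, rad, clockwise from above: 0 white mark (off, at start), 1.05 green, 2.09 red. While the handle is up, six teeth on its skirt (white one under the pointer) stand in notches of the gate ring (0.04 rad of play) and block turning. Pushed right down it turns freely; let go within about 0.1 rad of a mark it springs up into the notch; in between it stays caught down
- selector_push (a joint): How far the selector handle is pushed down, in m: 0 up, 0.008 fully down. A spring pushes it up with 4 N at the top and 8 N at the bottom. Its teeth are free of the notches from 0.006 on
- masking_tape: Bystander, loose: roll of beige masking tape, 68 mm across, 24 mm high, lying flat beyond the tester on the right. Origin: centre of its underside
- marker: Bystander, loose: white marker pen with a black cap, 135 mm long, 17 mm thick, lying in front of the black amplifier. Origin: middle of its underside, y along it
- yellow_cutters: Bystander, loose: cutters with yellow handles, 53 x 120 x 11 mm, lying beyond the tester on the left. Origin: middle of the underside

How it is judged:
By the outcome, as a careful person would: the job done as asked, in the order asked, and still so for the second after the job is handed in, with the robot touching nothing.
It also fails if it takes over 54 s, if anything falls off the work surface, if the arm or the gripper's body presses on something with over 40 N, if the wrist force passes 120 N, or if a joint passes its speed limit or range.

## Working session

There is one attempt and no reset: what is moved stays moved. The work goes in short steps, Python scripts to look and compute and a tool call to move; the robot and the scene stay as the last step left them, time stands still between calls to the robot, and variables do not carry over. Pictures are saved under pics/ and viewed, at most 10 in all, crops included, and the job is handed in when it is done.

Besides the shell and the picture viewer there is one more tool, called after "Request:" by a JSON object that holds its "api" and its "payload", one argument or row to a line. carry_out: Moves the arm, as the interface text tells. Its arguments: {"type":"object","properties":{"commands":{"type":"array","items":{"type":"object","properties":{"tx":{"type":"number"},"ty":{"type":"number"},"tz":{"type":"number"},"turn":{"type":"number"}}}},"jaw":{"type":"number"},"force":{"type":"number"}},"required":["commands"]}

```bash
mkdir -p pics
cat > h.py <<'E'
import numpy as np, cv2
from scipy.spatial.transform import Rotation as R
from cell import manip, optics, job
def cam(n):
    c=optics.read_camera(n); w,x,y,z=c["orientation"]
    c["R"]=R.from_quat([x,y,z,w]).as_matrix(); c["K"]=np.array(c["mtx"]); c["p"]=np.array(c["xyz"]); return c
def ray(c,uv):
    d=np.linalg.solve(c["K"],np.array([uv[0],uv[1],1.0])); d=c["R"]@(d*[1,-1,-1]); return c["p"],d/np.linalg.norm(d)
def onz(c,uv,z):
    p,d=ray(c,uv); return p+d*(z-p[2])/d[2]
def tri(c1,u1,c2,u2):
    p,d=ray(c1,u1); q,e=ray(c2,u2)
    s=np.linalg.lstsq(np.stack([d,-e],1),q-p,rcond=None)[0]
    a=p+s[0]*d;b=q+s[1]*e; return (a+b)/2,np.linalg.norm(a-b)
def proj(c,P):
    x=c["R"].T@(np.array(P)-c["p"]); x=x*[1,-1,-1]; u=c["K"]@x; return u[:2]/u[2]
E
python3 - <<'E'
from h import *
for n in("side","top"):
    c=cam(n); cv2.imwrite(f"pics/{n}0.png",c["pixels"]); print(n,c["p"].round(3),c["R"].round(3).tolist(),c["K"].tolist(),[k for k in c])
print(manip.sense())
E
```

```text
side [0.181 0.654 0.528] [[-0.898, 0.213, -0.385], [-0.44, -0.442, 0.782], [-0.004, 0.871, 0.491]] [[488.4913048471244, 0.0, 319.0546865304496], [0.0, 488.4913048471244, 241.1896499445772], [0.0, 0.0, 1.0]] ['pixels', 'mtx', 'xyz', 'orientation', 'R', 'K', 'p']
top [ 0.482 -0.039  0.93 ] [[-0.022, 0.997, -0.07], [-0.999, -0.019, 0.043], [0.042, 0.071, 0.997]] [[444.7547950250591, 0.0, 317.6017741338549], [0.0, 444.7547950250591, 241.47760775147788], [0.0, 0.0, 1.0]] ['pixels', 'mtx', 'xyz', 'orientation', 'R', 'K', 'p']
{'clock': 0.1, 'q': array([-1.47810185e+00,  2.45750195e-01,  1.55891020e+00,  2.59003170e-06,
        1.33872206e+00, -1.74070283e-01]), 'joint_velocities': array([ 6.44845657e-04, -2.39214257e-03, -1.50631000e-03, -5.25225443e-04,
        7.68533845e-04, -3.86279032e-05]), 'joint_efforts': array([ 3.23835020e-04, -4.30675220e+01, -3.27126467e+01, -1.77423294e-04,
        2.83964910e-03, -3.48424777e-06]), 'tcp_pos': array([ 0.17132447, -0.62648228,  0.23027699]), 'orientation': array([-8.94110050e-04,  9.91117394e-01,  1.32986883e-01,  3.76606272e-05]), 'wrist_force': array([ 0.09787253,  0.34858386, -0.41618002]), 'torque': array([0.00601236, 0.00096559, 0.03470314]), 'gripper_force': 0.0, 'gripper_width': 0.08541058791285705}
```

View pics/top0.png

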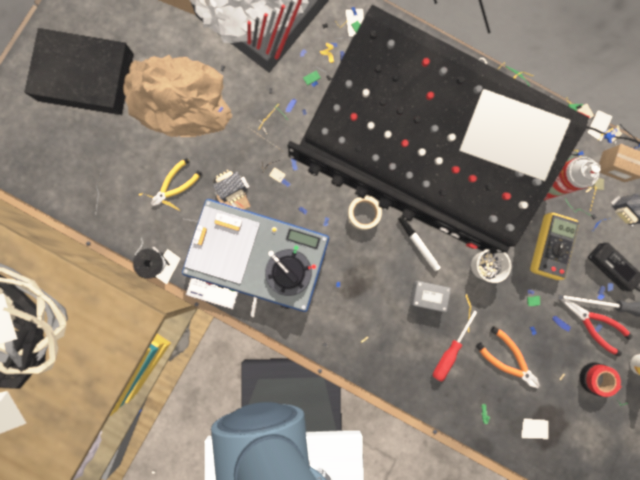

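View pics/side0.png

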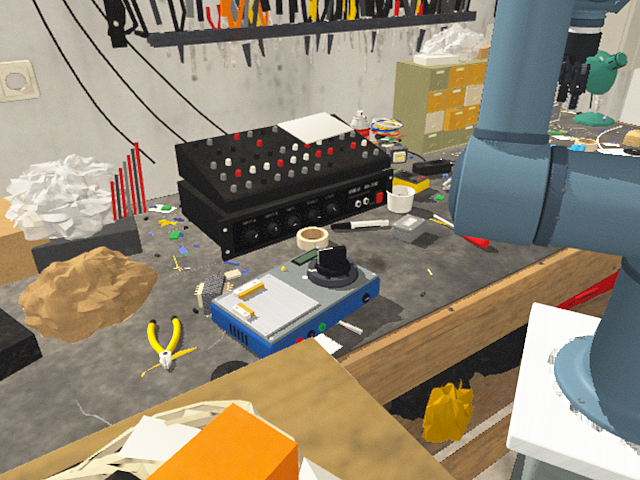

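The top view shows the tester's panel at about (256,255), the selector at (288,268), the grey box at (431,298), the tape at (365,212) and the marker at (422,245). In the side view the tester is at (297,300) and the box at (408,228). Next I'll enlarge the parts that matter.

Run:
```python
from h import *
t=cv2.imread("pics/top0.png"); s=cv2.imread("pics/side0.png")
f=lambda i,x,y,w,h,k:cv2.resize(i[y:y+h,x:x+w],None,fx=k,fy=k,interpolation=cv2.INTER_CUBIC)
a=f(t,175,195,160,120,5); cv2.imwrite("pics/a.png",a)
b=np.hstack([f(t,400,265,65,65,6),f(s,375,200,65,65,6)])
cv2.imwrite("pics/b.png",b)
cv2.imwrite("pics/c.png",f(s,205,235,180,125,4.4))
```

```text
(no output)
```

View pics/a.png

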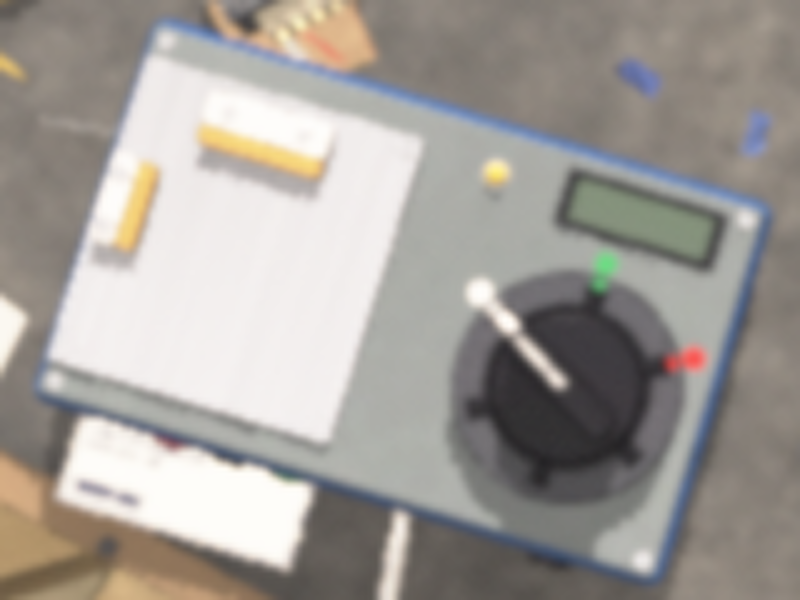

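View pics/b.png

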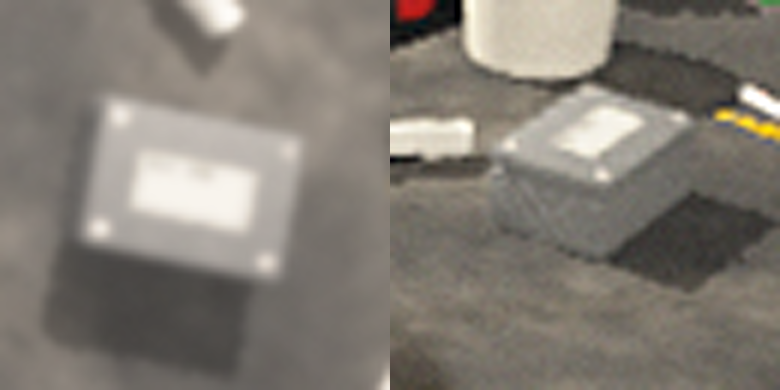

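View pics/c.png

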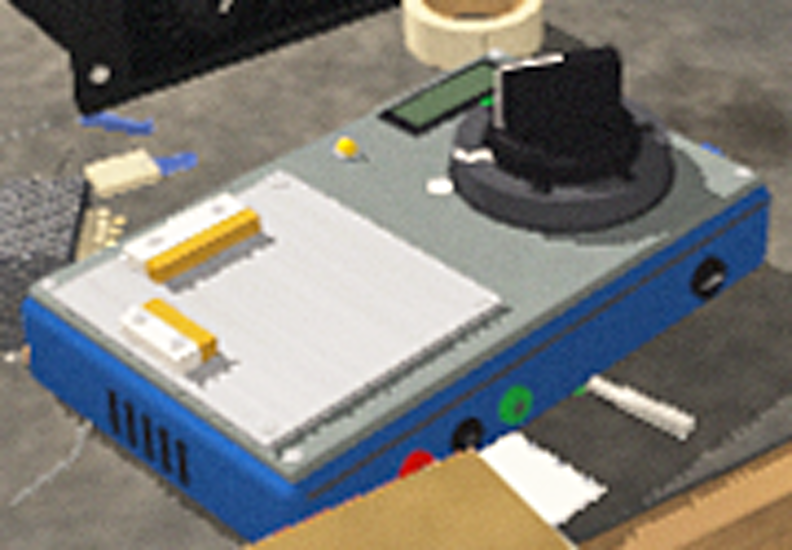

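Top crop: the four panel screws, the plate, both brass bars, the selector (pointer at white) and the mark dots all show clearly. Side crop: the same screws and bars. The box's four lid screws show in both views. I'll take centroids of these and triangulate.

```bash
cat > m.py <<'E'
from h import *
t=cam("top"); s=cam("side")
def U(p,k,o): return (np.array(p)+.5)/k-.5+np.array(o)
def cen(c,u,r=2,it=3):
    g=cv2.cvtColor(c["pixels"],cv2.COLOR_BGR2GRAY).astype(float); u=np.array(u,float)
    for _ in range(it):
        i,j=np.round(u).astype(int); w=g[j-r:j+r+1,i-r:i+r+1]; w=np.maximum(0,w-np.percentile(w,55)); y,x=np.mgrid[j-r:j+r+1,i-r:i+r+1]
        u=np.array([(w*x).sum(),(w*y).sum()])/w.sum()
    return u
A=lambda x,y:U((x,y),5,(175,195)); C=lambda x,y:U((x,y),4.4,(205,235))
BT=lambda x,y:U((x,y),6,(400,265)); BS=lambda x,y:U((x-390,y),6,(375,200))
E
python3 - <<'E'
from m import *
P=[]
for n,a,b,f in [("scr FR",A(747,218),C(745,173)*0+C(495,55),1),("scr NL",A(55,380),C(290,457),1),("scr NR",A(643,560),C(745,173),1),
 ("plate FR",A(425,140),C(283,172),0),("plate NR",A(330,445),C(505,300),0),("plate NL",A(47,362),C(272,447),0),
 ("long L",A(198,132),C(148,264),0),("long R",A(324,165),C(256,212),0),("short F",A(152,163),C(152,303),0),("short N",A(124,240),C(214,345),0),
 ("bx FL",BT(120,115),BS(510,147),1),("bx FR",BT(288,150),BS(588,92),1),("bx NR",BT(267,262),BS(680,118),1),("bx NL",BT(98,229),BS(601,174),1),
 ("white dot",A(481,292),C(440,186),1)]:
    if f: a2,b2=cen(t,a),cen(s,b)
    else: a2,b2=a,b
    X,e=tri(t,a2,s,b2); print(n,np.round(a2-a,1),np.round(b2-b,1),X.round(4),"gap",round(e,4), "topray z50/54/32",onz(t,a2,.05).round(4)[:2],onz(t,a2,.054).round(4)[:2],onz(t,a2,.032).round(4)[:2])
print("scr FL",onz(t,cen(t,A(167,40)),.05).round(4))
for n,a in [("green dot",A(607,265)),("red dot",A(694,358))]: print(n,onz(t,a,.05).round(4))
E
```

```text
scr FR [-0.3  0.2] [ 0.  -0.7] [ 0.5503 -0.0894  0.0486] gap 0.0013 topray z50/54/32 [ 0.5496 -0.0896] [ 0.5493 -0.0893] [ 0.551  -0.0906]
scr NL [-0.1  0.2] [ 0.5 -0.3] [0.4918 0.1828 0.0481] gap 0.0016 topray z50/54/32 [0.491  0.1819] [0.491  0.1809] [0.4912 0.1865]
scr NR [-0.2 -0.2] [-0.7 -0.3] [ 0.417  -0.0456  0.0487] gap 0.0012 topray z50/54/32 [ 0.4165 -0.0458] [ 0.4168 -0.0458] [ 0.4152 -0.046 ]
plate FR [0. 0.] [0. 0.] [0.5838 0.0372 0.0499] gap 0.0012 topray z50/54/32 [0.5833 0.0369] [0.5828 0.0366] [0.5853 0.0385]
plate NR [0. 0.] [0. 0.] [0.4645 0.0757 0.05  ] gap 0.0015 topray z50/54/32 [0.4638 0.0754] [0.4639 0.0749] [0.4634 0.0778]
plate NL [0. 0.] [0. 0.] [0.4989 0.1849 0.0508] gap 0.0007 topray z50/54/32 [0.4986 0.1849] [0.4985 0.1839] [0.4989 0.1895]
long L [0. 0.] [0. 0.] [0.5879 0.1248 0.0594] gap 0.0024 topray z50/54/32 [0.5879 0.126 ] [0.5875 0.1252] [0.5901 0.1294]
long R [0. 0.] [0. 0.] [0.5731 0.0757 0.0572] gap 0.0004 topray z50/54/32 [0.574  0.0767] [0.5736 0.0762] [0.5759 0.0791]
short F [0. 0.] [0. 0.] [0.5754 0.1426 0.0575] gap 0.0005 topray z50/54/32 [
[... 247 characters left out ...]
32 [ 0.4553 -0.2788] [ 0.4554 -0.2777] [ 0.4548 -0.2837]
bx FR [-0.2  0.1] [2.1 3.5] [ 0.4401 -0.3453  0.018 ] gap 0.0022 topray z50/54/32 [ 0.4425 -0.3342] [ 0.4427 -0.3328] [ 0.4417 -0.3402]
bx NR [-0.2 -0.2] [-0.7  0. ] [ 0.4056 -0.3317  0.0298] gap 0.0021 topray z50/54/32 [ 0.4063 -0.3255] [ 0.4066 -0.3242] [ 0.4047 -0.3313]
bx NL [ 0.3 -0.3] [ 0.1 -0.1] [ 0.4178 -0.2754  0.0302] gap 0.001 topray z50/54/32 [ 0.4187 -0.2704] [ 0.419  -0.2693] [ 0.4174 -0.2751]
white dot [-0.2  0. ] [ 0.  -0.1] [0.523  0.0163 0.0483] gap 0.0009 topray z50/54/32 [0.5225 0.016 ] [0.5223 0.0157] [0.5234 0.0171]
scr FL [0.6243 0.1382 0.05  ]
green dot [ 0.5323 -0.0342  0.05  ]
red dot [ 0.4948 -0.0678  0.05  ]
```

```bash
cat >> h.py <<'E'
def go(x,y,z,psi):
    s=manip.sense(); w,a,b,c=s["orientation"]; M=R.from_quat([a,b,c,w]).as_matrix()
    p=np.arctan2(M[1,0],M[0,0]); d=M.T@(np.array([x,y,z])-s["tcp_pos"])
    turn=(p-psi+np.pi)%(2*np.pi)-np.pi
    D=np.array([x,y,z])-s["tcp_pos"]
    f=np.array([np.cos(psi)*D[0]+np.sin(psi)*D[1],np.sin(psi)*D[0]-np.cos(psi)*D[1],-D[2]])
    print("t",round(s["clock"],2),"tcp",s["tcp_pos"].round(4),"psi",round(p,4),"q6",s["q"][5].round(2),"F",s["wrist_force"].round(1),"w",round(s["gripper_width"],4))
    print("shift mm (now)",(d*1e3).round(1),"turn",round(turn,4),"shift after turn",(f*1e3).round(1))
TC=np.array([.5204,.0462]); TH=-.3163
TX=np.array([np.cos(TH),np.sin(TH)]); TY=np.array([-TX[1],TX[0]])
def T(x,y): return TC+TX*x/1e3+TY*y/1e3
E
python3 - <<'E'
from m import *
go(.4297,-.3076,.12,-.226)
print("marker end",onz(t,(437,270),.01),"tape",onz(t,(365,212),.02))
print("seat",T(10,70),"sel",T(-14,-72))
for n,X in [("long L",T(35,95)),("long R",T(35,45)),("short F",T(22,105)),("short N",T(-13,105))]: print(n,X.round(4))
E
```

```text
t 0.3 tcp [ 0.1714 -0.6268  0.2309] psi 0.2668 q6 -0.17 F [ 0.1  0.1 -0.5] w 0.0856
shift mm (now) [ 333.4 -239.7  111.1] turn 0.4928 shift after turn [ 180.2 -369.   110.9]
marker end [ 0.48207083 -0.32732601  0.01      ] tape [ 0.60513818 -0.17812269  0.02      ]
seat [0.55167759 0.10961697] sel [ 0.48469874 -0.01787355]
long L [0.5832 0.1256]
long R [0.5677 0.0781]
short F [0.574  0.1391]
short N [0.5407 0.15  ]
```

Request:
{"api": "carry_out", "payload": {
  "commands": [
    {"turn":0.1},
    {"turn":0.1},
    {"turn":0.1},
    {"turn":0.1},
    {"turn":0.093}
  ],
  "jaw": 1
}}

```text
invalid input
```

Request:
{"api": "carry_out", "payload": {
  "commands": [
    {"tx":0,"ty":0,"tz":0,"turn":0.1},
    {"tx":0,"ty":0,"tz":0,"turn":0.1},
    {"tx":0,"ty":0,"tz":0,"turn":0.1},
    {"tx":0,"ty":0,"tz":0,"turn":0.1},
    {"tx":0,"ty":0,"tz":0,"turn":0.093}
  ],
  "jaw": 1
}}

```text
clock: 0.72
tcp_pos: [0.1714, -0.6269, 0.2312]
orientation: [-0.0, 0.993, -0.115, -0.0]
wrist_force: [0.0, 0.3, -0.1]
gripper_width: 0.0854
gripper_force: 0.0
```

Request:
{"api": "carry_out", "payload": {
  "commands": [
    {"tx":11.2,"ty":-23,"tz":0,"turn":0},
    {"tx":11.2,"ty":-23,"tz":0,"turn":0},
    {"tx":11.2,"ty":-23,"tz":0,"turn":0},
    {"tx":11.2,"ty":-23,"tz":0,"turn":0},
    {"tx":11.2,"ty":-23,"tz":0,"turn":0},
    {"tx":11.2,"ty":-23,"tz":0,"turn":0},
    {"tx":11.2,"ty":-23,"tz":0,"turn":0},
    {"tx":11.2,"ty":-23,"tz":0,"turn":0},
    {"tx":11.2,"ty":-23,"tz":0,"turn":0},
    {"tx":11.2,"ty":-23,"tz":0,"turn":0}
  ]
}}

```text
clock: 1.55
tcp_pos: [0.3327, -0.4269, 0.2313]
orientation: [0.0, 0.994, -0.113, 0.0]
wrist_force: [-0.1, 0.6, 0.6]
gripper_width: 0.0857
gripper_force: 0.0
```

Request:
{"api": "carry_out", "payload": {
  "commands": [
    {"tx":11.2,"ty":-23,"tz":18,"turn":0},
    {"tx":11.2,"ty":-23,"tz":18,"turn":0},
    {"tx":11.2,"ty":-23,"tz":18,"turn":0},
    {"tx":11.2,"ty":-23,"tz":18,"turn":0},
    {"tx":11.2,"ty":-23,"tz":18,"turn":0},
    {"tx":12,"ty":-24,"tz":18,"turn":0},
    {"tx":0,"ty":0,"tz":0,"turn":0},
    {"tx":0,"ty":0,"tz":0,"turn":0}
  ]
}}

```text
clock: 2.22
tcp_pos: [0.4295, -0.3063, 0.1221]
orientation: [-0.001, 0.994, -0.112, -0.001]
wrist_force: [1.0, -0.7, 0.3]
gripper_width: 0.0854
gripper_force: 0.0
```

Run:
```python
from m import *
go(.4297,-.3076,.005,-.226)
f=lambda i,x,y,w,h,k:cv2.resize(i[y:y+h,x:x+w],None,fx=k,fy=k,interpolation=cv2.INTER_CUBIC)
cv2.imwrite("pics/d.png",np.hstack([f(t["pixels"],360,220,130,130,3),f(s["pixels"],340,140,130,130,3)]))
```

```text
t 2.32 tcp [ 0.4298 -0.3086  0.1241] psi -0.2263 q6 0.96 F [ 0.4 -0.4 -0.2] w 0.0859
shift mm (now) [ -0.4  -1.1 119.1] turn -0.0003 shift after turn [ -0.3  -0.9 119.1]
```

View pics/d.png

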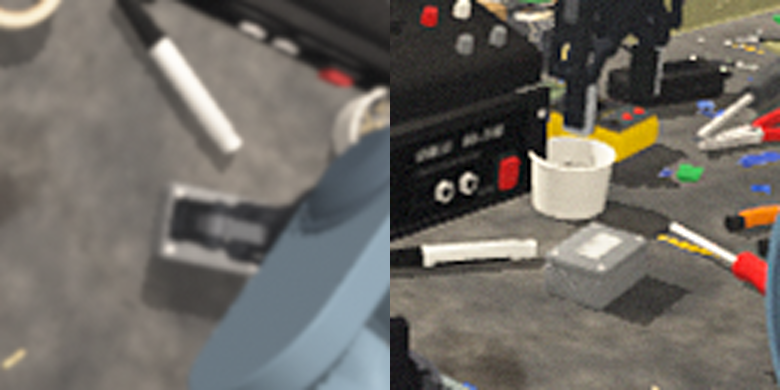

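The gripper sits centred above the box, and the marker and screwdriver are clear of the fingers. Now going down.

Request:
{"api": "carry_out", "payload": {
  "commands": [
    {"tx":0,"ty":-1,"tz":15,"turn":0},
    {"tx":0,"ty":0,"tz":15,"turn":0},
    {"tx":0,"ty":0,"tz":15,"turn":0},
    {"tx":0,"ty":0,"tz":15,"turn":0},
    {"tx":0,"ty":0,"tz":15,"turn":0},
    {"tx":0,"ty":0,"tz":12,"turn":0},
    {"tx":0,"ty":0,"tz":12,"turn":0},
    {"tx":0,"ty":0,"tz":10,"turn":0},
    {"tx":0,"ty":0,"tz":8,"turn":0},
    {"tx":0,"ty":0,"tz":0,"turn":0}
  ]
}}

```text
clock: 3.15
tcp_pos: [0.429, -0.3062, 0.0048]
orientation: [-0.001, 0.994, -0.113, -0.001]
wrist_force: [0.3, -0.2, 0.4]
gripper_width: 0.0855
gripper_force: 0.0
```

Request:
{"api": "carry_out", "payload": {
  "commands": [
    {"tx":0,"ty":0,"tz":0,"turn":0},
    {"tx":0,"ty":0,"tz":0,"turn":0},
    {"tx":0,"ty":0,"tz":0,"turn":0},
    {"tx":0,"ty":0,"tz":0,"turn":0},
    {"tx":0,"ty":0,"tz":0,"turn":0},
    {"tx":0,"ty":0,"tz":0,"turn":0},
    {"tx":0,"ty":0,"tz":0,"turn":0},
    {"tx":0,"ty":0,"tz":0,"turn":0}
  ],
  "jaw": 0.6,
  "force": 30
}}

```text
clock: 3.82
tcp_pos: [0.4301, -0.3071, 0.0068]
orientation: [0.0, 0.994, -0.113, 0.0]
wrist_force: [0.1, 0.2, 3.2]
gripper_width: 0.0694
gripper_force: 36.7
```

Request:
{"api": "carry_out", "payload": {
  "commands": [
    {"tx":0,"ty":0,"tz":-8,"turn":0},
    {"tx":0,"ty":0,"tz":-14,"turn":0},
    {"tx":0,"ty":0,"tz":-16,"turn":0},
    {"tx":0,"ty":0,"tz":-16,"turn":0},
    {"tx":0,"ty":0,"tz":-16,"turn":0},
    {"tx":0,"ty":0,"tz":-16,"turn":0},
    {"tx":0,"ty":0,"tz":-16,"turn":0},
    {"tx":0,"ty":0,"tz":-16,"turn":0},
    {"tx":0,"ty":0,"tz":-16,"turn":0.09},
    {"tx":0,"ty":0,"tz":0,"turn":0}
  ]
}}

```text
clock: 4.65
tcp_pos: [0.4311, -0.3082, 0.1437]
orientation: [0.002, 0.987, -0.158, 0.002]
wrist_force: [0.1, -1.0, -1.6]
gripper_width: 0.0698
gripper_force: 36.2
```

Run:
```python
from h import *
x,y=T(4,64); print(x,y); go(x,y,.14,TH)
```

```text
0.5441089148969065 0.10578093113078414
t 4.65 tcp [ 0.4311 -0.3082  0.1437] psi -0.3176 q6 1.05 F [ 0.1 -1.  -1.6] w 0.0698
shift mm (now) [ -21.9 -428.6    2.3] turn -0.0013 shift after turn [ -21.4 -428.6    3.7]
```

Request:
{"api": "carry_out", "payload": {
  "commands": [
    {"tx":-1.2,"ty":-12,"tz":0,"turn":0},
    {"tx":-1.2,"ty":-24,"tz":0,"turn":0},
    {"tx":-1.2,"ty":-25,"tz":0,"turn":0},
    {"tx":-1.2,"ty":-25,"tz":0,"turn":0},
    {"tx":-1.2,"ty":-25,"tz":0,"turn":0},
    {"tx":-1.2,"ty":-25,"tz":0,"turn":0},
    {"tx":-1.2,"ty":-25,"tz":0,"turn":0},
    {"tx":-1.2,"ty":-25,"tz":0,"turn":0},
    {"tx":-1.2,"ty":-25,"tz":0,"turn":0},
    {"tx":-1.2,"ty":-25,"tz":0,"turn":0}
  ]
}}

```text
clock: 5.48
tcp_pos: [0.4905, -0.0764, 0.1385]
orientation: [-0.0, 0.988, -0.156, -0.002]
wrist_force: [0.4, 0.6, -1.9]
gripper_width: 0.0698
gripper_force: 36.1
```

Request:
{"api": "carry_out", "payload": {
  "commands": [
    {"tx":-1.2,"ty":-25,"tz":0,"turn":0},
    {"tx":-1.2,"ty":-25,"tz":0,"turn":0},
    {"tx":-1.2,"ty":-25,"tz":0,"turn":0},
    {"tx":-1.2,"ty":-25,"tz":0,"turn":0},
    {"tx":-1.2,"ty":-25,"tz":0,"turn":0},
    {"tx":-1.2,"ty":-25,"tz":0,"turn":0},
    {"tx":-1.2,"ty":-25,"tz":0,"turn":0},
    {"tx":-1,"ty":-17,"tz":0,"turn":0},
    {"tx":0,"ty":0,"tz":0,"turn":0},
    {"tx":0,"ty":0,"tz":0,"turn":0}
  ]
}}

```text
clock: 6.32
tcp_pos: [0.5411, 0.1076, 0.1386]
orientation: [0.0, 0.988, -0.156, -0.002]
wrist_force: [0.6, 0.9, -1.6]
gripper_width: 0.0698
gripper_force: 36.1
```

Run:
```python
from m import *
x,y=T(4,64); go(x,y,.063,TH)
f=lambda i,x,y,w,h,k:cv2.resize(i[y:y+h,x:x+w],None,fx=k,fy=k,interpolation=cv2.INTER_CUBIC)
cv2.imwrite("pics/e.png",np.hstack([f(t["pixels"],175,185,130,130,3),f(s["pixels"],200,200,130,130,3)]))
```

```text
t 6.42 tcp [0.5414 0.1064 0.1391] psi -0.3156 q6 1.88 F [-0.4  0.  -1.8] w 0.0696
shift mm (now) [ 2.9 -0.3 76.1] turn 0.0007 shift after turn [ 2.7 -0.3 76.1]
```

View pics/e.png

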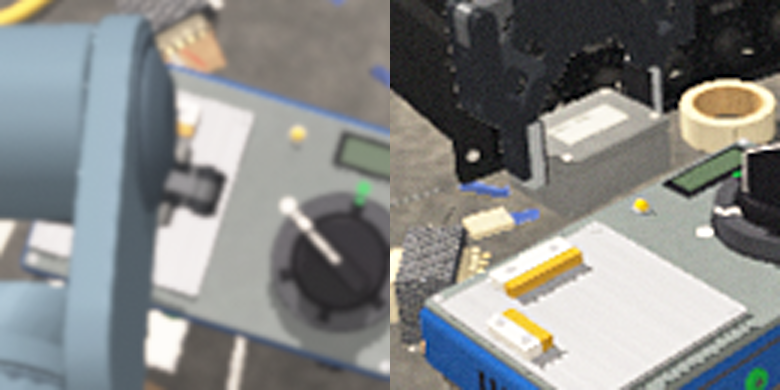

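The side view shows the box held level in the fingers, high above the plate. The top view shows the selector still at white. Going down short of both bars.

Request:
{"api": "carry_out", "payload": {
  "commands": [
    {"tx":0,"ty":0,"tz":12,"turn":0},
    {"tx":0,"ty":0,"tz":12,"turn":0},
    {"tx":0,"ty":0,"tz":12,"turn":0},
    {"tx":0,"ty":0,"tz":12,"turn":0},
    {"tx":0,"ty":0,"tz":10,"turn":0},
    {"tx":0,"ty":0,"tz":6,"turn":0},
    {"tx":0,"ty":0,"tz":4,"turn":0},
    {"tx":0,"ty":0,"tz":3,"turn":0},
    {"tx":0,"ty":0,"tz":2,"turn":0},
    {"tx":0,"ty":0,"tz":0,"turn":0}
  ]
}}

```text
clock: 7.25
tcp_pos: [0.5427, 0.1067, 0.0673]
orientation: [-0.0, 0.988, -0.157, 0.0]
wrist_force: [0.5, 0.5, -1.0]
gripper_width: 0.0698
gripper_force: 36.1
```

Request:
{"api": "carry_out", "payload": {
  "commands": [
    {"tx":0,"ty":0,"tz":1,"turn":0},
    {"tx":0,"ty":0,"tz":0,"turn":0},
    {"tx":0,"ty":0,"tz":1,"turn":0},
    {"tx":0,"ty":0,"tz":0,"turn":0},
    {"tx":0,"ty":0,"tz":0,"turn":0}
  ]
}}

```text
clock: 7.67
tcp_pos: [0.5426, 0.1066, 0.0654]
orientation: [-0.0, 0.988, -0.157, 0.0]
wrist_force: [-0.9, 0.5, -1.7]
gripper_width: 0.0697
gripper_force: 36.1
```

Request:
{"api": "carry_out", "payload": {
  "commands": [
    {"tx":0,"ty":0,"tz":1,"turn":0},
    {"tx":0,"ty":0,"tz":0,"turn":0},
    {"tx":0,"ty":0,"tz":1,"turn":0},
    {"tx":0,"ty":0,"tz":0,"turn":0},
    {"tx":0,"ty":0,"tz":0,"turn":0}
  ]
}}

```text
clock: 8.08
tcp_pos: [0.5425, 0.1066, 0.0632]
orientation: [0.0, 0.988, -0.157, -0.0]
wrist_force: [1.4, -0.3, -1.3]
gripper_width: 0.07
gripper_force: 36.1
```

Request:
{"api": "carry_out", "payload": {
  "commands": [
    {"tx":0,"ty":0,"tz":1,"turn":0},
    {"tx":0,"ty":0,"tz":0,"turn":0},
    {"tx":0,"ty":0,"tz":0,"turn":0}
  ]
}}

```text
clock: 8.33
tcp_pos: [0.5425, 0.1066, 0.0622]
orientation: [0.0, 0.988, -0.157, -0.0]
wrist_force: [-0.7, 0.5, -1.1]
gripper_width: 0.0698
gripper_force: 36.1
```

Request:
{"api": "carry_out", "payload": {
  "commands": [
    {"tx":0,"ty":0,"tz":1,"turn":0},
    {"tx":0,"ty":0,"tz":0,"turn":0},
    {"tx":0,"ty":0,"tz":1,"turn":0},
    {"tx":0,"ty":0,"tz":0,"turn":0}
  ]
}}

```text
clock: 8.67
tcp_pos: [0.5426, 0.1066, 0.0608]
orientation: [0.0, 0.988, -0.157, -0.0]
wrist_force: [-2.0, 1.4, 2.9]
gripper_width: 0.0698
gripper_force: 36.7
```

Request:
{"api": "carry_out", "payload": {
  "commands": [
    {"tx":0,"ty":0,"tz":0.5,"turn":0},
    {"tx":0,"ty":0,"tz":0,"turn":0},
    {"tx":0,"ty":0,"tz":0,"turn":0}
  ]
}}

```text
clock: 8.92
tcp_pos: [0.5426, 0.1066, 0.0608]
orientation: [0.0, 0.988, -0.157, -0.0]
wrist_force: [-5.0, 0.4, 6.5]
gripper_width: 0.0697
gripper_force: 37.2
```

Request:
{"api": "carry_out", "payload": {
  "commands": [
    {"tx":1.5,"ty":0,"tz":-0.5,"turn":0},
    {"tx":1.5,"ty":0,"tz":0,"turn":0},
    {"tx":1.5,"ty":0,"tz":0,"turn":0},
    {"tx":1,"ty":0,"tz":0,"turn":0},
    {"tx":0,"ty":0,"tz":0,"turn":0}
  ]
}}

```text
clock: 9.33
tcp_pos: [0.548, 0.1051, 0.0608]
orientation: [-0.0, 0.988, -0.157, -0.0]
wrist_force: [-3.5, 0.5, 4.6]
gripper_width: 0.0698
gripper_force: 37.0
```

Request:
{"api": "carry_out", "payload": {
  "commands": [
    {"tx":0,"ty":-1.5,"tz":0,"turn":0},
    {"tx":0,"ty":-1.5,"tz":0,"turn":0},
    {"tx":0,"ty":0,"tz":0,"turn":0},
    {"tx":0,"ty":0,"tz":0,"turn":0}
  ]
}}

```text
clock: 9.67
tcp_pos: [0.5495, 0.1075, 0.0608]
orientation: [0.0, 0.988, -0.157, 0.001]
wrist_force: [-0.6, -2.5, 3.3]
gripper_width: 0.0698
gripper_force: 36.9
```

Request:
{"api": "carry_out", "payload": {
  "commands": [
    {"tx":1,"ty":0,"tz":0,"turn":0},
    {"tx":1,"ty":0,"tz":0,"turn":0},
    {"tx":0,"ty":0,"tz":0,"turn":0},
    {"tx":0,"ty":0,"tz":0,"turn":0}
  ]
}}

```text
clock: 10.0
tcp_pos: [0.5495, 0.1075, 0.0608]
orientation: [0.0, 0.988, -0.157, -0.002]
wrist_force: [-9.1, -1.1, 10.9]
gripper_width: 0.0695
gripper_force: 37.8
```

Request:
{"api": "carry_out", "payload": {
  "commands": [
    {"tx":0,"ty":-1,"tz":0,"turn":0},
    {"tx":0,"ty":-1,"tz":0,"turn":0},
    {"tx":0,"ty":0,"tz":0,"turn":0},
    {"tx":0,"ty":0,"tz":0,"turn":0}
  ]
}}

```text
clock: 10.33
tcp_pos: [0.5511, 0.1088, 0.0608]
orientation: [0.0, 0.988, -0.157, -0.0]
wrist_force: [-4.3, -3.8, 7.9]
gripper_width: 0.0698
gripper_force: 37.3
```

Request:
{"api": "carry_out", "payload": {
  "commands": [
    {"tx":0.5,"ty":-1,"tz":0,"turn":0},
    {"tx":0.5,"ty":-1,"tz":0,"turn":0},
    {"tx":0,"ty":0,"tz":0,"turn":0},
    {"tx":0,"ty":0,"tz":0,"turn":0}
  ]
}}

```text
clock: 10.67
tcp_pos: [0.5514, 0.1091, 0.0609]
orientation: [0.002, 0.988, -0.157, -0.002]
wrist_force: [-11.0, -9.6, 14.1]
gripper_width: 0.07
gripper_force: 38.1
```

Request:
{"api": "carry_out", "payload": {
  "commands": [
    {"tx":0.5,"ty":-0.5,"tz":-0.3,"turn":0},
    {"tx":0.5,"ty":-0.5,"tz":0,"turn":0},
    {"tx":0,"ty":0,"tz":0,"turn":0},
    {"tx":0,"ty":0,"tz":0,"turn":0}
  ]
}}

```text
clock: 11.0
tcp_pos: [0.5514, 0.1092, 0.0609]
orientation: [0.003, 0.988, -0.157, -0.004]
wrist_force: [-15.3, -12.9, 17.3]
gripper_width: 0.07
gripper_force: 38.4
```

Request:
{"api": "carry_out", "payload": {
  "commands": [
    {"tx":0,"ty":0,"tz":0,"turn":0},
    {"tx":0,"ty":0,"tz":0,"turn":0},
    {"tx":0,"ty":0,"tz":0,"turn":0},
    {"tx":0,"ty":0,"tz":0,"turn":0},
    {"tx":0,"ty":0,"tz":0,"turn":0}
  ],
  "jaw": 1
}}

```text
clock: 11.42
tcp_pos: [0.554, 0.1116, 0.0603]
orientation: [-0.0, 0.988, -0.157, -0.0]
wrist_force: [-0.2, -0.2, -0.6]
gripper_width: 0.0855
gripper_force: 0.0
```

Run:
```python
from h import *
x,y=T(10,70); go(x,y,.14,TH)
```

```text
t 11.42 tcp [0.554  0.1116 0.0603] psi -0.316 q6 1.88 F [-0.2 -0.2 -0.6] w 0.0855
shift mm (now) [ -1.6   2.5 -79.7] turn 0.0003 shift after turn [ -1.6   2.6 -79.7]
```

Request:
{"api": "carry_out", "payload": {
  "commands": [
    {"tx":-1.5,"ty":2.5,"tz":0,"turn":0},
    {"tx":0,"ty":0,"tz":-10,"turn":0},
    {"tx":0,"ty":0,"tz":-15,"turn":0},
    {"tx":0,"ty":0,"tz":-20,"turn":0},
    {"tx":0,"ty":0,"tz":-20,"turn":0},
    {"tx":0,"ty":0,"tz":-20,"turn":0},
    {"tx":0,"ty":0,"tz":-20,"turn":0},
    {"tx":-3,"ty":20,"tz":-15,"turn":0},
    {"tx":-3,"ty":24,"tz":0,"turn":0},
    {"tx":-3,"ty":24,"tz":0,"turn":0}
  ]
}}

```text
clock: 12.25
tcp_pos: [0.5227, 0.0471, 0.183]
orientation: [-0.0, 0.988, -0.157, 0.002]
wrist_force: [1.0, -0.2, 0.1]
gripper_width: 0.0854
gripper_force: 0.0
```

Request:
{"api": "carry_out", "payload": {
  "commands": [
    {"tx":-3,"ty":24,"tz":0,"turn":0},
    {"tx":-3,"ty":24,"tz":0,"turn":0},
    {"tx":-9,"ty":24,"tz":0,"turn":0},
    {"tx":0,"ty":0,"tz":0,"turn":0}
  ]
}}

```text
clock: 12.58
tcp_pos: [0.4839, -0.0185, 0.1811]
orientation: [0.0, 0.987, -0.159, -0.0]
wrist_force: [-0.3, 0.1, -0.1]
gripper_width: 0.0853
gripper_force: 0.0
```

Request:
{"api": "carry_out", "payload": {
  "commands": [
    {"tx":0,"ty":0,"tz":0,"turn":-0.11},
    {"tx":0,"ty":0,"tz":0,"turn":-0.11},
    {"tx":0,"ty":0,"tz":0,"turn":-0.11},
    {"tx":0,"ty":0,"tz":0,"turn":-0.11},
    {"tx":0,"ty":0,"tz":0,"turn":-0.11},
    {"tx":0,"ty":0,"tz":0,"turn":-0.11},
    {"tx":0,"ty":0,"tz":0,"turn":-0.11},
    {"tx":0,"ty":0,"tz":0,"turn":-0.11},
    {"tx":0,"ty":0,"tz":0,"turn":-0.11},
    {"tx":0,"ty":0,"tz":0,"turn":-0.057}
  ]
}}

```text
clock: 13.42
tcp_pos: [0.4858, -0.0158, 0.1813]
orientation: [0.0, 0.933, 0.36, 0.0]
wrist_force: [1.2, 0.7, -0.0]
gripper_width: 0.0855
gripper_force: 0.0
```

Run:
```python
from m import *
x,y=T(-14,-72); go(x,y,.11,TH+np.pi/3)
f=lambda i,x,y,w,h,k:cv2.resize(i[y:y+h,x:x+w],None,fx=k,fy=k,interpolation=cv2.INTER_CUBIC)
cv2.imwrite("pics/f.png",np.hstack([f(t["pixels"],175,195,100,100,4),f(s["pixels"],215,230,100,100,4)]))
```

```text
t 13.52 tcp [ 0.4858 -0.0159  0.1812] psi 0.7309 q6 0.57 F [-0.4  0.2  0.2] w 0.0854
shift mm (now) [-2.2  0.7 71.2] turn 0.0 shift after turn [-2.2  0.8 71.2]
```

View pics/f.png

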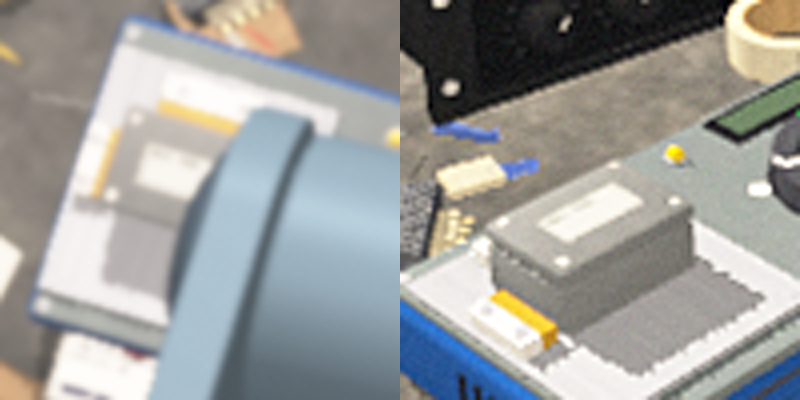

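The box sits on the plate against both bars. Checking its pose numerically from the lid screws.

Run:
```python
from m import *
a=lambda x,y:cen(t,U((x,y),4,(175,195))); b=lambda x,y:cen(s,U((x-400,y),4,(215,230)))
X,e=tri(t,a(110,195),s,b(560,262)); print("NL",X,e)
F=lambda P:(np.round([(P[:2]-TC)@TX*1e3,(P[:2]-TC)@TY*1e3],1))
for z in(.084,.086): print(z,"exp NL -9,99 FL 29,99 NR -9,41 FR 29,41",F(onz(t,a(110,195),z)),F(onz(t,a(137,118),z)),"side NL",F(onz(s,b(560,262),z)),"FR",F(onz(s,b(613,165),z)),"NR",F(onz(s,b(690,210),z)))
for n,q in(("green",A(607,265)),("red",A(694,358)),("white",A(481,292))): print(n,F(onz(t,q,.05)))
for u,v in((508,322),(568,384)): print("pointer at z102",F(onz(t,A(u,v),.102)))
```

```text
NL [0.54276057 0.14224882 0.08441268] 0.001341380998429232
0.084 exp NL -9,99 FL 29,99 NR -9,41 FR 29,41 [-9.1 97.8] [29.1 98. ] side NL [-7.6 98.3] FR [30.2 40.1] NR [-20.6  37.3]
0.086 exp NL -9,99 FL 29,99 NR -9,41 FR 29,41 [-9.1 97.4] [29.  97.6] side NL [ -9.9 100. ] FR [27.7 42. ] NR [-22.8  39.3]
green [ 36.3 -72.7]
red [  11.2 -116.3]
white [ 11.6 -28.3]
pointer at z102 [  2.6 -45. ]
pointer at z102 [-12.9 -73. ]
```

Request:
{"api": "carry_out", "payload": {
  "commands": [
    {"tx":-2.2,"ty":0.8,"tz":10,"turn":0},
    {"tx":0,"ty":0,"tz":15,"turn":0},
    {"tx":0,"ty":0,"tz":15,"turn":0},
    {"tx":0,"ty":0,"tz":15,"turn":0},
    {"tx":0,"ty":0,"tz":15,"turn":0},
    {"tx":0,"ty":0,"tz":12,"turn":0},
    {"tx":0,"ty":0,"tz":10,"turn":0},
    {"tx":0,"ty":0,"tz":6,"turn":0},
    {"tx":0,"ty":0,"tz":4,"turn":0},
    {"tx":0,"ty":0,"tz":0,"turn":0}
  ],
  "jaw": 0.55
}}

```text
clock: 14.45
tcp_pos: [0.484, -0.0182, 0.0779]
orientation: [-0.0, 0.934, 0.357, -0.0]
wrist_force: [-0.1, -0.6, 0.3]
gripper_width: 0.047
gripper_force: 0.0
```

Request:
{"api": "carry_out", "payload": {
  "commands": [
    {"tx":0,"ty":0,"tz":0,"turn":0},
    {"tx":0,"ty":0,"tz":0,"turn":0},
    {"tx":0,"ty":0,"tz":0,"turn":0},
    {"tx":0,"ty":0,"tz":0,"turn":0},
    {"tx":0,"ty":0,"tz":0,"turn":0},
    {"tx":0,"ty":0,"tz":0,"turn":0},
    {"tx":0,"ty":0,"tz":0,"turn":0}
  ],
  "jaw": 0,
  "force": 40
}}

```text
clock: 15.03
tcp_pos: [0.484, -0.0173, 0.0791]
orientation: [-0.001, 0.934, 0.357, -0.0]
wrist_force: [-2.9, 4.0, 4.1]
gripper_width: 0.0129
gripper_force: 43.6
```

Run:
```python
from h import *
x,y=T(-14,-72); go(x,y,.071,TH+np.pi/3)
```

```text
t 15.03 tcp [ 0.484  -0.0173  0.0791] psi 0.7307 q6 0.57 F [-2.9  4.   4.1] w 0.0129
shift mm (now) [0.1 0.9 8.1] turn -0.0002 shift after turn [0.1 0.9 8.1]
```

Request:
{"api": "carry_out", "payload": {
  "commands": [
    {"tx":0,"ty":-0.7,"tz":2,"turn":0},
    {"tx":0,"ty":0,"tz":2,"turn":0},
    {"tx":0,"ty":0,"tz":2,"turn":0},
    {"tx":0,"ty":0,"tz":1.5,"turn":0},
    {"tx":0,"ty":0,"tz":0,"turn":0},
    {"tx":0,"ty":0,"tz":0,"turn":0}
  ]
}}

```text
clock: 15.53
tcp_pos: [0.484, -0.0173, 0.0718]
orientation: [-0.001, 0.934, 0.357, 0.0]
wrist_force: [-4.2, 4.3, 7.6]
gripper_width: 0.0131
gripper_force: 44.1
```

Request:
{"api": "carry_out", "payload": {
  "commands": [
    {"tx":0,"ty":0,"tz":1,"turn":0},
    {"tx":0,"ty":0,"tz":0,"turn":0},
    {"tx":0,"ty":0,"tz":0,"turn":0}
  ]
}}

```text
clock: 15.78
tcp_pos: [0.4841, -0.0173, 0.0716]
orientation: [-0.001, 0.934, 0.357, -0.0]
wrist_force: [-6.4, 5.4, 13.9]
gripper_width: 0.0133
gripper_force: 45.1
```

Request:
{"api": "carry_out", "payload": {
  "commands": [
    {"tx":0,"ty":0,"tz":0,"turn":0.05},
    {"tx":0,"ty":0,"tz":0,"turn":0.05},
    {"tx":0,"ty":0,"tz":0,"turn":0.05},
    {"tx":0,"ty":0,"tz":0,"turn":0.05},
    {"tx":0,"ty":0,"tz":0,"turn":0}
  ]
}}

```text
clock: 16.2
tcp_pos: [0.484, -0.0172, 0.0716]
orientation: [-0.001, 0.965, 0.262, -0.0]
wrist_force: [-7.9, 4.9, 13.7]
gripper_width: 0.0128
gripper_force: 45.1
```

Run:
```python
from h import *
x,y=T(-14,-72); go(x,y,.071,TH); print(manip.sense()["torque"])
```

```text
t 16.2 tcp [ 0.484  -0.0172  0.0716] psi 0.5292 q6 0.77 F [-7.9  4.9 13.7] w 0.0128
shift mm (now) [0.3 0.9 0.6] turn 0.8455 shift after turn [0.9 0.4 0.6]
[0.79473953 1.27057802 0.01936206]
```

Request:
{"api": "carry_out", "payload": {
  "commands": [
    {"tx":0,"ty":0,"tz":0,"turn":0.08},
    {"tx":0,"ty":0,"tz":0,"turn":0.08},
    {"tx":0,"ty":0,"tz":0,"turn":0.08},
    {"tx":0,"ty":0,"tz":0,"turn":0.08},
    {"tx":0,"ty":0,"tz":0,"turn":0.08},
    {"tx":0,"ty":0,"tz":0,"turn":0.08},
    {"tx":0,"ty":0,"tz":0,"turn":0.08},
    {"tx":0,"ty":0,"tz":0,"turn":0.08},
    {"tx":0,"ty":0,"tz":0,"turn":0.08},
    {"tx":0,"ty":0,"tz":0,"turn":0.08}
  ]
}}

```text
clock: 17.03
tcp_pos: [0.4837, -0.0167, 0.0716]
orientation: [-0.001, 0.991, -0.136, -0.001]
wrist_force: [-8.0, 7.1, 15.7]
gripper_width: 0.0128
gripper_force: 45.3
```

Request:
{"api": "carry_out", "payload": {
  "commands": [
    {"tx":0,"ty":0,"tz":0,"turn":0.03},
    {"tx":0,"ty":0,"tz":0,"turn":0.015},
    {"tx":0,"ty":0,"tz":0,"turn":0}
  ]
}}

```text
clock: 17.28
tcp_pos: [0.4837, -0.0167, 0.0716]
orientation: [-0.001, 0.988, -0.157, -0.001]
wrist_force: [-7.2, 7.8, 15.9]
gripper_width: 0.0133
gripper_force: 45.3
```

Run:
```python
from h import *
x,y=T(-14,-72); go(x,y,.079,TH); print(manip.sense()["torque"])
```

```text
t 17.28 tcp [ 0.4837 -0.0167  0.0716] psi -0.3148 q6 1.61 F [-7.2  7.8 15.9] w 0.0133
shift mm (now) [ 1.3  0.8 -7.4] turn 0.0015 shift after turn [ 1.3  0.8 -7.4]
[1.18863796 1.49372319 0.01250875]
```

Request:
{"api": "carry_out", "payload": {
  "commands": [
    {"tx":0,"ty":0,"tz":-2,"turn":0},
    {"tx":0,"ty":0,"tz":-2,"turn":0},
    {"tx":0,"ty":0,"tz":-2,"turn":0},
    {"tx":0,"ty":0,"tz":-2,"turn":0},
    {"tx":0,"ty":0,"tz":-0.5,"turn":0},
    {"tx":0,"ty":0,"tz":0,"turn":0},
    {"tx":0,"ty":0,"tz":0,"turn":0}
  ]
}}

```text
clock: 17.87
tcp_pos: [0.4835, -0.0167, 0.0787]
orientation: [-0.001, 0.988, -0.157, -0.001]
wrist_force: [-2.5, 5.6, 4.0]
gripper_width: 0.0133
gripper_force: 43.7
```

Request:
{"api": "carry_out", "payload": {
  "commands": [
    {"tx":0,"ty":0,"tz":0,"turn":0},
    {"tx":0,"ty":0,"tz":0,"turn":0},
    {"tx":0,"ty":0,"tz":0,"turn":0},
    {"tx":0,"ty":0,"tz":0,"turn":0},
    {"tx":0,"ty":0,"tz":0,"turn":0}
  ],
  "jaw": 0.55
}}

```text
clock: 18.28
tcp_pos: [0.4841, -0.018, 0.0786]
orientation: [0.0, 0.988, -0.157, 0.0]
wrist_force: [0.7, -0.1, 0.1]
gripper_width: 0.0469
gripper_force: 0.0
```

Request:
{"api": "carry_out", "payload": {
  "commands": [
    {"tx":0,"ty":0,"tz":-10,"turn":0},
    {"tx":0,"ty":0,"tz":-15,"turn":0},
    {"tx":0,"ty":0,"tz":-20,"turn":0},
    {"tx":0,"ty":0,"tz":-20,"turn":0},
    {"tx":0,"ty":20,"tz":-20,"turn":0},
    {"tx":0,"ty":25,"tz":-20,"turn":0},
    {"tx":0,"ty":25,"tz":0,"turn":0},
    {"tx":0,"ty":25,"tz":0,"turn":0},
    {"tx":0,"ty":25,"tz":0,"turn":0},
    {"tx":0,"ty":25,"tz":0,"turn":0}
  ]
}}

```text
clock: 19.12
tcp_pos: [0.4388, -0.1569, 0.1847]
orientation: [0.0, 0.988, -0.156, 0.001]
wrist_force: [0.5, -1.0, -0.1]
gripper_width: 0.0469
gripper_force: 0.0
```

Request:
{"api": "carry_out", "payload": {
  "commands": [
    {"tx":0,"ty":25,"tz":0,"turn":0},
    {"tx":0,"ty":25,"tz":0,"turn":0},
    {"tx":0,"ty":25,"tz":0,"turn":0},
    {"tx":0,"ty":25,"tz":0,"turn":0},
    {"tx":0,"ty":25,"tz":0,"turn":0},
    {"tx":0,"ty":20,"tz":0,"turn":0},
    {"tx":0,"ty":0,"tz":0,"turn":0}
  ]
}}

```text
clock: 19.7
tcp_pos: [0.3935, -0.2966, 0.1847]
orientation: [0.001, 0.987, -0.158, 0.0]
wrist_force: [0.0, 0.4, 0.7]
gripper_width: 0.047
gripper_force: 0.0
```

Run:
```python
from m import *
print(manip.sense()["clock"],manip.sense()["tcp_pos"])
f=lambda i,x,y,w,h,k:cv2.resize(i[y:y+h,x:x+w],None,fx=k,fy=k,interpolation=cv2.INTER_CUBIC)
cv2.imwrite("pics/g.png",np.vstack([f(t["pixels"],175,195,160,75,5)[:300],f(t["pixels"],175,255,160,60,5)*0+f(s["pixels"],205,235,160,60,5)]) if 0 else np.hstack([f(t["pixels"],175,195,160,125,2.5),f(s["pixels"],210,225,160,125,2.5)]))
```

```text
19.8 [ 0.39418822 -0.29392011  0.18413864]
```

View pics/g.png

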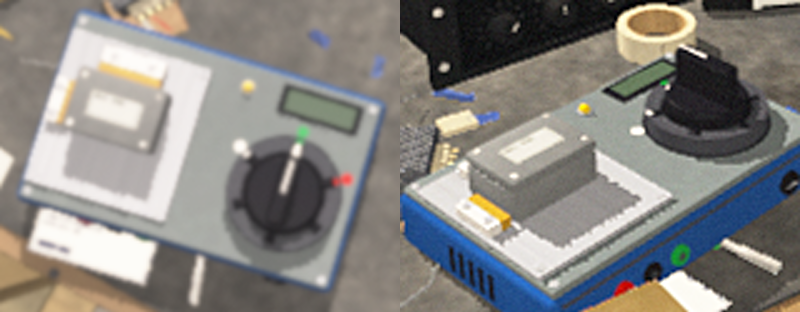

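The pointer is at the green mark and the box is against both bars. One last check with numbers.

Run:
```python
from m import *
G=lambda x,y:cen(t,U((x,y),2.5,(175,195)))
F=lambda P:np.round([(P[:2]-TC)@TX*1e3,(P[:2]-TC)@TY*1e3],1)
Q=[F(onz(t,G(*p),.086)) for p in((85,72),(168,97),(152,147),(70,121))]
print(Q,np.mean(Q,0),"yaw",np.arctan2(-(Q[0]-Q[1])[0],(Q[0]-Q[1])[1]),np.arctan2(-(Q[3]-Q[2])[0],(Q[3]-Q[2])[1]))
print("pointer z102",F(onz(t,U((296,147),2.5,(175,195)),.102)),F(onz(t,U((285,190),2.5,(175,195)),.102)))
S=lambda x,y:U((x-400,y),2.5,(210,225))
X,e=tri(t,U((296,147),2.5,(175,195)),s,S(680,47)); print("pointer end height",X,e)
```

```text
[array([29. , 97.6]), array([35.4, 26.6]), array([-10.3,  21.8]), array([-9.1, 97.4])] [11.25 60.85] yaw 0.08989788582422646 -0.01587168299179006
pointer z102 [ 21.5 -71.9] [-11.4 -73.5]
pointer end height [ 0.51587383 -0.03008255  0.09440548] 0.006357454870850552
```

Run:
```python
from m import *
f=lambda i,x,y,w,h,k:cv2.resize(i[y:y+h,x:x+w],None,fx=k,fy=k,interpolation=cv2.INTER_CUBIC)
cv2.imwrite("pics/h.png",np.hstack([f(t["pixels"],190,208,57,57,7),f(s["pixels"],222,265,57,57,7)]))
for n,z,P in [("short bar face top",.062,[(22,105),(-13,105)]),("short face bottom",.054,[(22,105),(-13,105)]),("long face top",.062,[(35,95),(35,45)])]:
    for p in P:
        x=[*T(*p),z]; a=(proj(t,x)-[190,208]+.5)*7-.5; b=(proj(s,x)-[222,265]+.5)*7-.5; print(n,p,a.round(),(b+[399,0]).round())
```

```text
short bar face top (22, 105) [117. 140.] [535. 250.]
short bar face top (-13, 105) [ 77. 260.] [633. 315.]
short face bottom (22, 105) [123. 143.] [538. 278.]
short face bottom (-13, 105) [ 84. 262.] [635. 344.]
long face top (35, 95) [166. 106.] [535. 209.]
long face top (35, 45) [338. 159.] [700. 121.]
```

View pics/h.png

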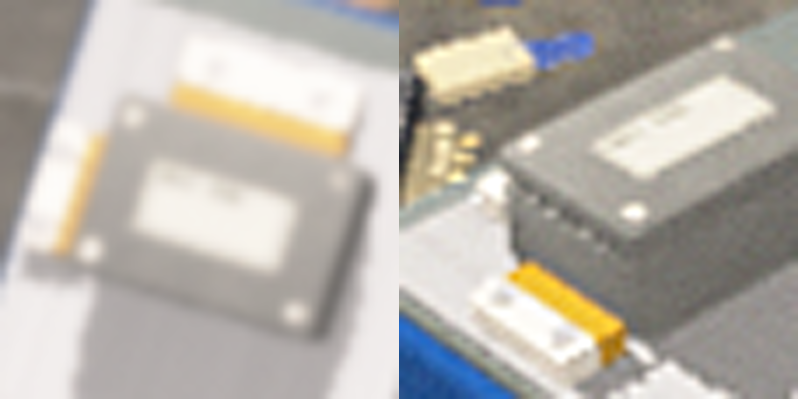

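The top view shows the box flush with the long bar. At the short bar I need to compare edges in numbers: lid screws at crop (132,116), (340,178), (296,313), (90,248).

Run:
```python
from m import *
F=lambda P:np.array([(P[:2]-TC)@TX*1e3,(P[:2]-TC)@TY*1e3])
Q=[[] for _ in range(4)]
cs=[cam("top") for _ in range(6)]
for c in cs:
    for i,p in enumerate(((132,116),(340,178),(296,313),(90,248))): Q[i].append(F(onz(c,cen(c,U(p,7,(190,208))),.086)))
M=np.array([np.mean(q,0) for q in Q]); print(M.round(2).tolist(),"centre",M.mean(0).round(2))
v=(M[0]-M[1]+M[3]-M[2]); print("yaw",np.arctan2(-v[0],v[1]),"len",np.linalg.norm(v)/2)
for y in(105,104,103):
  for z in(.054,.062,.086):
    x=[*T(-15,y),z]; print(y,z,((proj(t,x)-[190,208]+.5)*7).round(),((proj(s,x)-[222,265]+.5)*7+[399,0]).round())
img=np.mean([c["pixels"] for c in cs],0)
# profile along tester y across the short bar / box edge, at x=0 and 10, and tester features: (at top-of-bar height)
def prof(x,ys,z):
    o=[]
    for y in ys:
        u,w=proj(t,[*T(x,y),z]); o.append(cv2.getRectSubPix(img.astype(np.float32),(1,1),(float(u),float(w)))[0,0].round().astype(int).tolist())
    return o
for x in(0,10):
    for y,c in zip(range(118,90,-1),prof(x,range(118,90,-1),.062)): print(x,y,c)
```

```text
[[29.2, 98.56], [29.36, 39.11], [-9.22, 39.78], [-9.09, 97.35]] centre [10.06 68.7 ]
yaw 0.00022135882567851507 len 58.50854601550757
105 0.054 [ 82. 269.] [641. 348.]
105 0.062 [ 76. 268.] [639. 320.]
105 0.086 [ 56. 262.] [631. 232.]
104 0.054 [ 85. 270.] [645. 346.]
104 0.062 [ 79. 269.] [642. 318.]
104 0.086 [ 59. 263.] [635. 230.]
103 0.054 [ 89. 271.] [648. 344.]
103 0.062 [ 83. 270.] [646. 316.]
103 0.086 [ 63. 264.] [639. 228.]
0 118 [247, 251, 253]
0 117 [247, 251, 253]
0 116 [246, 250, 253]
0 115 [243, 249, 252]
0 114 [232, 244, 251]
0 113 [211, 235, 247]
0 112 [186, 223, 243]
0 111 [159, 209, 237]
0 110 [142, 197, 229]
0 109 [138, 186, 219]
0 108 [140, 177, 205]
0 107 [147, 170, 190]
0 106 [152, 166, 180]
0 105 [156, 166, 175]
0 104 [159, 165, 172]
0 103 [160, 165, 172]
0 102 [160, 166, 172]
0 101 [160, 166, 172]
0 100 [160, 166, 172]
0 99 [160, 166, 172]
0 98 [161, 166, 172]
0 97 [163, 168, 175]
0 96 [166, 172, 178]
0 95 [171, 178, 184]
0 94 [177, 185, 191]
0 93 [183, 191, 199]
0 92 [188, 197, 204]
0 91 [191, 201, 207]
10 118 [243, 247, 251]
10 117 [243, 248, 251]
10 116 [243, 248, 251]
10 115 [239, 247, 251]
10 114 [233, 244, 250]
10 113 [213, 236, 247]
10 112 [187, 226, 244]
10 111 [165, 214, 239]
10 110 [146, 202, 233]
10 109 [143, 192, 224]
10 108 [148, 184, 212]
10 107 [153, 178, 199]
10 106 [159, 173, 187]
10 105 [162, 171, 181]
10 104 [164, 171, 178]
10 103 [165, 171, 177]
10 102 [165, 171, 177]
10 101 [165, 171, 176]
10 100 [165, 170, 176]
10 99 [165, 171, 177]
10 98 [165, 171, 178]
10 97 [168, 174, 181]
10 96 [173, 180, 187]
10 95 [182, 190, 197]
10 94 [195, 204, 212]
10 93 [207, 216, 223]
10 92 [218, 226, 232]
10 91 [226, 234, 239]
```

Run:
```python
from m import *
t0=cv2.imread("pics/top0.png").astype(np.float32); s0=cv2.imread("pics/side0.png").astype(np.float32)
ti=np.mean([cam("top")["pixels"] for _ in range(5)],0).astype(np.float32); si=np.mean([cam("side")["pixels"] for _ in range(5)],0).astype(np.float32)
def prof(img,c,P): 
    return np.array([cv2.getRectSubPix(img,(1,1),tuple(map(float,proj(c,[*T(x,y),z]))))[0,0] for x,y,z in P])
sat=lambda p:(p[:,2]-p[:,0]).round().astype(int).tolist()   # red-blue: brass
ys=np.arange(116,96,-1.)
for x in(0,5,10):
    print("x",x,"before",sat(prof(t0,t,[(x,y,.062) for y in ys])),"after",sat(prof(ti,t,[(x,y,.062) for y in ys])))
print("ys",ys)
xs=np.arange(46,26,-1.)
for y in(55,70,85):
    print("y",y,"before",sat(prof(t0,t,[(x,y,.062) for x in xs])),"after",sat(prof(ti,t,[(x,y,.062) for x in xs])))
ys=np.arange(112,92,-1.); yr=np.arange(44,24,-1.)
print("lid L z86",[prof(ti,t,[(x,y,.086) for y in ys])[:,0].round().astype(int).tolist() for x in(-5,5)])
print("lid R z86",[prof(ti,t,[(x,y,.086) for y in yr])[:,0].round().astype(int).tolist() for x in(-5,5)])
xl=np.arange(42,26,-1.)
print("lid far z86",[prof(ti,t,[(x,y,.086) for x in xl])[:,0].round().astype(int).tolist() for y in(60,80)])
# side: vertical corner edge at mid height, z=.07, along tester y at x=-15
print("side corner", [prof(si,s,[(-15,y,z) for y in np.arange(112,92,-1.)])[:,0].round().astype(int).tolist() for z in(.068,.075)])
```

```text
x 0 before [6, 8, 17, 34, 57, 85, 105, 115, 121, 120, 113, 96, 74, 46, 24, 14, 8, 7, 6, 6] after [7, 10, 19, 36, 56, 78, 88, 81, 66, 44, 27, 19, 14, 13, 12, 12, 11, 11, 12, 12]
x 5 before [5, 8, 14, 33, 55, 81, 105, 114, 121, 120, 117, 95, 71, 46, 22, 14, 7, 6, 6, 6] after [6, 10, 15, 34, 55, 75, 91, 80, 66, 45, 26, 19, 13, 12, 12, 12, 12, 12, 12, 12]
x 10 before [7, 10, 15, 33, 56, 81, 103, 115, 121, 120, 115, 97, 70, 46, 25, 13, 9, 6, 6, 6] after [8, 12, 17, 34, 57, 74, 87, 81, 64, 45, 28, 19, 14, 12, 12, 12, 11, 12, 12, 12]
ys [116. 115. 114. 113. 112. 111. 110. 109. 108. 107. 106. 105. 104. 103.
 102. 101. 100.  99.  98.  97.]
y 55 before [9, 12, 23, 41, 66, 93, 109, 117, 119, 115, 103, 82, 58, 34, 17, 11, 7, 7, 7, 8] after [11, 14, 25, 43, 67, 94, 108, 114, 110, 98, 80, 58, 39, 26, 17, 15, 13, 12, 12, 12]
y 70 before [6, 11, 18, 41, 66, 90, 111, 116, 120, 112, 103, 79, 53, 33, 16, 10, 7, 7, 7, 7] after [7, 12, 20, 43, 68, 91, 111, 112, 111, 94, 76, 55, 34, 24, 16, 14, 13, 13, 12, 12]
y 85 before [10, 15, 24, 44, 70, 93, 110, 118, 119, 114, 102, 82, 54, 30, 18, 9, 8, 7, 7, 7] aft
[... 210 characters left out ...]
 246, 242, 229, 206, 180, 153, 141, 141, 146, 153, 157, 160, 161, 162, 162, 162, 162, 163]]
lid R z86 [[157, 159, 161, 162, 163, 163, 161, 157, 150, 141, 130, 119, 114, 115, 125, 139, 151, 163, 175, 186], [162, 161, 160, 160, 160, 159, 158, 156, 152, 143, 132, 122, 112, 116, 123, 140, 156, 174, 191, 206]]
lid far z86 [[217, 186, 159, 140, 129, 130, 135, 147, 158, 168, 174, 175, 176, 175, 174, 173], [214, 185, 157, 140, 128, 130, 135, 146, 158, 167, 174, 175, 176, 176, 175, 174]]
side corner [[108, 112, 112, 110, 110, 110, 110, 108, 106, 106, 107, 107, 108, 108, 108, 107, 107, 107, 107, 107], [114, 113, 113, 113, 113, 112, 110, 109, 107, 106, 108, 110, 109, 108, 109, 110, 111, 110, 107, 106]]
```

The numbers put the box against the long bar, with an end gap of about 1.3 mm at the short bar: lid-screw centre y is 68.7 instead of 70, and my last push may have stuck on friction. I'll mend it properly: switch back to white, push the box home with the fingers shut, then switch on again.

Run:
```python
from h import *
x,y=.4838,-.0172; go(x,y,.079,TH)
```

```text
t 21.0 tcp [ 0.3943 -0.2936  0.1836] psi -0.3142 q6 1.01 F [-0.4 -0.2 -0.2] w 0.0468
shift mm (now) [  -0.3 -290.5  104.6] turn 0.0021 shift after turn [  -0.9 -290.5  104.6]
```

Request:
{"api": "carry_out", "payload": {
  "commands": [
    {"tx":0,"ty":-20,"tz":0,"turn":0},
    {"tx":0,"ty":-30,"tz":0,"turn":0},
    {"tx":0,"ty":-30,"tz":0,"turn":0},
    {"tx":0,"ty":-30,"tz":0,"turn":0},
    {"tx":0,"ty":-30,"tz":0,"turn":0},
    {"tx":0,"ty":-30,"tz":0,"turn":0},
    {"tx":0,"ty":-30,"tz":0,"turn":0},
    {"tx":0,"ty":-30,"tz":0,"turn":0},
    {"tx":0,"ty":-30,"tz":0,"turn":0},
    {"tx":-0.5,"ty":-30.5,"tz":0,"turn":0.002}
  ]
}}

```text
clock: 21.83
tcp_pos: [0.4839, -0.0157, 0.1838]
orientation: [0.0, 0.988, -0.158, 0.0]
wrist_force: [0.0, -0.1, -0.4]
gripper_width: 0.047
gripper_force: 0.0
```

Request:
{"api": "carry_out", "payload": {
  "commands": [
    {"tx":0,"ty":0,"tz":15,"turn":0},
    {"tx":0,"ty":0,"tz":20,"turn":0},
    {"tx":0,"ty":0,"tz":20,"turn":0},
    {"tx":0,"ty":0,"tz":15,"turn":0},
    {"tx":0,"ty":0,"tz":15,"turn":0},
    {"tx":0,"ty":0,"tz":10,"turn":0},
    {"tx":0,"ty":0,"tz":6,"turn":0},
    {"tx":0,"ty":0,"tz":3.5,"turn":0},
    {"tx":0,"ty":0,"tz":0,"turn":0}
  ]
}}

```text
clock: 22.58
tcp_pos: [0.4835, -0.0171, 0.0788]
orientation: [-0.0, 0.988, -0.157, -0.0]
wrist_force: [0.4, 0.2, -0.7]
gripper_width: 0.0469
gripper_force: 0.0
```

Request:
{"api": "carry_out", "payload": {
  "commands": [
    {"tx":0,"ty":0,"tz":0,"turn":0},
    {"tx":0,"ty":0,"tz":0,"turn":0},
    {"tx":0,"ty":0,"tz":0,"turn":0},
    {"tx":0,"ty":0,"tz":0,"turn":0},
    {"tx":0,"ty":0,"tz":0,"turn":0},
    {"tx":0,"ty":0,"tz":0,"turn":0}
  ],
  "jaw": 0,
  "force": 40
}}

```text
clock: 23.08
tcp_pos: [0.4844, -0.0168, 0.0798]
orientation: [-0.0, 0.988, -0.158, 0.001]
wrist_force: [2.2, 5.2, 3.5]
gripper_width: 0.0128
gripper_force: 43.7
```

Request:
{"api": "carry_out", "payload": {
  "commands": [
    {"tx":0,"ty":0,"tz":2,"turn":0},
    {"tx":0,"ty":0,"tz":2,"turn":0},
    {"tx":0,"ty":0,"tz":2,"turn":0},
    {"tx":0,"ty":0,"tz":2,"turn":0},
    {"tx":0,"ty":0,"tz":0.7,"turn":0},
    {"tx":0,"ty":0,"tz":0,"turn":0},
    {"tx":0,"ty":0,"tz":0,"turn":0}
  ]
}}

```text
clock: 23.67
tcp_pos: [0.4846, -0.0168, 0.0721]
orientation: [-0.0, 0.988, -0.157, 0.001]
wrist_force: [-1.8, 6.5, 12.3]
gripper_width: 0.0133
gripper_force: 45.1
```

Pushed fully down; turning back anticlockwise to white.

Request:
{"api": "carry_out", "payload": {
  "commands": [
    {"tx":0,"ty":0,"tz":0,"turn":-0.1},
    {"tx":0,"ty":0,"tz":0,"turn":-0.1},
    {"tx":0,"ty":0,"tz":0,"turn":-0.11},
    {"tx":0,"ty":0,"tz":0,"turn":-0.11},
    {"tx":0,"ty":0,"tz":0,"turn":-0.11},
    {"tx":0,"ty":0,"tz":0,"turn":-0.11},
    {"tx":0,"ty":0,"tz":0,"turn":-0.11},
    {"tx":0,"ty":0,"tz":0,"turn":-0.11},
    {"tx":0,"ty":0,"tz":0,"turn":-0.11},
    {"tx":0,"ty":0,"tz":0,"turn":-0.077}
  ]
}}

```text
clock: 24.5
tcp_pos: [0.4847, -0.0165, 0.0721]
orientation: [-0.0, 0.933, 0.359, 0.001]
wrist_force: [-3.1, 6.7, 12.3]
gripper_width: 0.0134
gripper_force: 45.0
```

Request:
{"api": "carry_out", "payload": {
  "commands": [
    {"tx":0,"ty":0,"tz":0,"turn":0},
    {"tx":0,"ty":0,"tz":-2,"turn":0},
    {"tx":0,"ty":0,"tz":-2,"turn":0},
    {"tx":0,"ty":0,"tz":-2,"turn":0},
    {"tx":0,"ty":0,"tz":-2.7,"turn":0},
    {"tx":0,"ty":0,"tz":0,"turn":0},
    {"tx":0,"ty":0,"tz":0,"turn":0}
  ]
}}

```text
clock: 25.08
tcp_pos: [0.4846, -0.0165, 0.0798]
orientation: [-0.0, 0.934, 0.357, 0.001]
wrist_force: [2.1, 6.2, 3.3]
gripper_width: 0.0133
gripper_force: 43.8
```

Request:
{"api": "carry_out", "payload": {
  "commands": [
    {"tx":0,"ty":0,"tz":0,"turn":0},
    {"tx":0,"ty":0,"tz":0,"turn":0},
    {"tx":0,"ty":0,"tz":0,"turn":0},
    {"tx":0,"ty":0,"tz":0,"turn":0}
  ],
  "jaw": 0.55
}}

```text
clock: 25.42
tcp_pos: [0.4832, -0.0174, 0.0787]
orientation: [-0.0, 0.934, 0.357, -0.001]
wrist_force: [-0.3, -0.8, 0.2]
gripper_width: 0.0471
gripper_force: 0.0
```

Request:
{"api": "carry_out", "payload": {
  "commands": [
    {"tx":0,"ty":0,"tz":-10,"turn":0},
    {"tx":0,"ty":0,"tz":-20,"turn":0},
    {"tx":0,"ty":0,"tz":-20,"turn":0},
    {"tx":0,"ty":0,"tz":0,"turn":0}
  ]
}}

```text
clock: 25.75
tcp_pos: [0.4864, -0.018, 0.1337]
orientation: [0.002, 0.934, 0.357, 0.003]
wrist_force: [0.2, -0.4, 1.0]
gripper_width: 0.0469
gripper_force: 0.0
```

Run:
```python
from h import *
x,y=T(10,20); print(x,y); go(x,y,.062,.7309)
```

```text
0.5361249730294638 0.06209733384006989
t 25.75 tcp [ 0.4864 -0.018   0.1337] psi 0.7309 q6 0.57 F [ 0.2 -0.4  1. ] w 0.0469
shift mm (now) [ 90.2 -26.9  71.9] turn -0.0 shift after turn [ 90.5 -26.4  71.7]
```

Request:
{"api": "carry_out", "payload": {
  "commands": [
    {"tx":0,"ty":0,"tz":0,"turn":-0.105},
    {"tx":0,"ty":0,"tz":0,"turn":-0.105},
    {"tx":0,"ty":0,"tz":0,"turn":-0.105},
    {"tx":0,"ty":0,"tz":0,"turn":-0.105},
    {"tx":0,"ty":0,"tz":0,"turn":-0.104},
    {"tx":22,"ty":6,"tz":0,"turn":0},
    {"tx":22,"ty":6,"tz":0,"turn":0},
    {"tx":20,"ty":6,"tz":0,"turn":0},
    {"tx":20,"ty":6,"tz":0,"turn":0},
    {"tx":0,"ty":0,"tz":0,"turn":0}
  ],
  "jaw": 0
}}

```text
clock: 26.58
tcp_pos: [0.5337, 0.0572, 0.1292]
orientation: [0.0, 0.809, 0.588, 0.0]
wrist_force: [0.4, 0.4, -0.6]
gripper_width: 0.0002
gripper_force: 0.0
```

Run:
```python
from h import *
x,y=T(10,12); go(x,y,.062,TH+np.pi/2)
```

```text
t 26.58 tcp [0.5337 0.0572 0.1292] psi 1.2572 q6 0.21 F [ 0.4  0.4 -0.6] w 0.0002
shift mm (now) [-2.6  0.7 67.2] turn 0.0027 shift after turn [-2.6  0.7 67.2]
```

Request:
{"api": "carry_out", "payload": {
  "commands": [
    {"tx":-2.6,"ty":0.7,"tz":12,"turn":0.003},
    {"tx":0,"ty":0,"tz":15,"turn":0},
    {"tx":0,"ty":0,"tz":15,"turn":0},
    {"tx":0,"ty":0,"tz":12,"turn":0},
    {"tx":0,"ty":0,"tz":8,"turn":0},
    {"tx":0,"ty":0,"tz":4,"turn":0},
    {"tx":3,"ty":0,"tz":0,"turn":0},
    {"tx":3,"ty":0,"tz":0,"turn":0},
    {"tx":2,"ty":0,"tz":0,"turn":0},
    {"tx":0,"ty":0,"tz":0,"turn":0}
  ]
}}

```text
clock: 27.42
tcp_pos: [0.5357, 0.0605, 0.064]
orientation: [0.001, 0.81, 0.586, 0.001]
wrist_force: [-0.0, 0.2, 0.1]
gripper_width: 0.0001
gripper_force: 0.0
```

Request:
{"api": "carry_out", "payload": {
  "commands": [
    {"tx":1,"ty":0,"tz":0,"turn":0},
    {"tx":1,"ty":0,"tz":0,"turn":0},
    {"tx":1,"ty":0,"tz":0,"turn":0},
    {"tx":0,"ty":0,"tz":0,"turn":0},
    {"tx":0,"ty":0,"tz":0,"turn":0}
  ]
}}

```text
clock: 27.83
tcp_pos: [0.5359, 0.0631, 0.0632]
orientation: [0.0, 0.81, 0.586, 0.0]
wrist_force: [0.2, -0.9, 0.4]
gripper_width: 0.0003
gripper_force: 0.0
```

Run:
```python
from h import *
x,y=T(10,24); go(x,y,.062,TH+np.pi/2)
```

```text
t 27.83 tcp [0.5359 0.0631 0.0632] psi 1.2519 q6 0.23 F [ 0.2 -0.9  0.4] w 0.0003
shift mm (now) [3.2 0.5 1.2] turn -0.0026 shift after turn [3.2 0.6 1.2]
```

Request:
{"api": "carry_out", "payload": {
  "commands": [
    {"tx":1,"ty":0,"tz":0,"turn":0},
    {"tx":1,"ty":0,"tz":0,"turn":0},
    {"tx":0,"ty":0,"tz":0,"turn":0},
    {"tx":0,"ty":0,"tz":0,"turn":0}
  ]
}}

```text
clock: 28.17
tcp_pos: [0.5364, 0.0649, 0.0631]
orientation: [-0.0, 0.81, 0.586, -0.0]
wrist_force: [0.8, 0.5, 0.3]
gripper_width: -0.0004
gripper_force: 0.0
```

Request:
{"api": "carry_out", "payload": {
  "commands": [
    {"tx":1,"ty":0,"tz":0,"turn":0},
    {"tx":0,"ty":0,"tz":0,"turn":0},
    {"tx":0,"ty":0,"tz":0,"turn":0}
  ]
}}

```text
clock: 28.42
tcp_pos: [0.5368, 0.0659, 0.0631]
orientation: [-0.0, 0.81, 0.586, -0.0]
wrist_force: [0.5, -0.8, -0.1]
gripper_width: 0.0001
gripper_force: 0.0
```

Request:
{"api": "carry_out", "payload": {
  "commands": [
    {"tx":1,"ty":0,"tz":0,"turn":0},
    {"tx":0,"ty":0,"tz":0,"turn":0},
    {"tx":0,"ty":0,"tz":0,"turn":0}
  ]
}}

```text
clock: 28.67
tcp_pos: [0.5371, 0.0668, 0.0631]
orientation: [0.0, 0.81, 0.586, -0.0]
wrist_force: [-0.2, -0.9, -0.5]
gripper_width: 0.0002
gripper_force: 0.3
```

Request:
{"api": "carry_out", "payload": {
  "commands": [
    {"tx":1,"ty":0,"tz":0,"turn":0},
    {"tx":0,"ty":0,"tz":0,"turn":0},
    {"tx":0,"ty":0,"tz":0,"turn":0}
  ]
}}

```text
clock: 28.92
tcp_pos: [0.5373, 0.0669, 0.0631]
orientation: [0.001, 0.81, 0.586, -0.001]
wrist_force: [-0.7, -4.5, 0.7]
gripper_width: -0.0002
gripper_force: 2.5
```

Request:
{"api": "carry_out", "payload": {
  "commands": [
    {"tx":1,"ty":0,"tz":0,"turn":0},
    {"tx":0,"ty":0,"tz":0,"turn":0},
    {"tx":0,"ty":0,"tz":0,"turn":0}
  ]
}}

```text
clock: 29.17
tcp_pos: [0.5373, 0.0669, 0.0632]
orientation: [0.001, 0.81, 0.586, -0.002]
wrist_force: [-3.5, -8.2, 1.1]
gripper_width: 0.0003
gripper_force: 4.8
```

Run:
```python
from m import *
go(*T(10,24),.062,TH+np.pi/2)
F=lambda P:np.array([(P[:2]-TC)@TX*1e3,(P[:2]-TC)@TY*1e3])
for p in ((132,116),(90,248)): print(F(onz(t,cen(t,U(p,7,(190,208))),.086)).round(2))
```

```text
t 29.27 tcp [0.5373 0.0669 0.0631] psi 1.2525 q6 0.24 F [-2.4 -8.5  1.5] w -0.0003
shift mm (now) [-0.9  0.4  1.1] turn -0.002 shift after turn [-0.9  0.4  1.1]
[38.31 98.83]
[  1.21 101.27]
```

Stalled at 8 N with the tool aligned, so the box's end is home on the short bar. Now a gentle push from the front, towards the long bar.

Request:
{"api": "carry_out", "payload": {
  "commands": [
    {"tx":-3,"ty":0,"tz":0,"turn":0},
    {"tx":-4,"ty":0,"tz":0,"turn":0},
    {"tx":0,"ty":-12,"tz":-4,"turn":0},
    {"tx":0,"ty":-20,"tz":0,"turn":0},
    {"tx":0,"ty":-22,"tz":0,"turn":0},
    {"tx":16,"ty":0,"tz":0,"turn":0},
    {"tx":18,"ty":0,"tz":0,"turn":0},
    {"tx":16,"ty":0,"tz":0,"turn":0},
    {"tx":0,"ty":3,"tz":4,"turn":0},
    {"tx":0,"ty":0,"tz":0,"turn":0}
  ]
}}

```text
clock: 30.1
tcp_pos: [0.5028, 0.1258, 0.0626]
orientation: [-0.0, 0.81, 0.586, -0.0]
wrist_force: [0.2, -1.0, 0.0]
gripper_width: -0.0001
gripper_force: 0.0
```

Run:
```python
from h import *
go(*T(-29.5,68),.062,TH+np.pi/2)
```

```text
t 30.1 tcp [0.5028 0.1258 0.0626] psi 1.253 q6 0.34 F [ 0.2 -1.   0. ] w -0.0001
shift mm (now) [-2.1 12.   0.6] turn -0.0015 shift after turn [-2.2 12.   0.6]
```

Request:
{"api": "carry_out", "payload": {
  "commands": [
    {"tx":-2,"ty":3,"tz":0,"turn":0},
    {"tx":0,"ty":3,"tz":0,"turn":0},
    {"tx":0,"ty":2,"tz":0,"turn":0},
    {"tx":0,"ty":1,"tz":0,"turn":0},
    {"tx":0,"ty":0,"tz":0,"turn":0},
    {"tx":0,"ty":0,"tz":0,"turn":0}
  ]
}}

```text
clock: 30.6
tcp_pos: [0.5107, 0.1205, 0.0631]
orientation: [-0.0, 0.811, 0.586, -0.0]
wrist_force: [-0.5, 0.5, -0.2]
gripper_width: 0.0001
gripper_force: 0.0
```

Request:
{"api": "carry_out", "payload": {
  "commands": [
    {"tx":0,"ty":1,"tz":0,"turn":0},
    {"tx":0,"ty":1,"tz":0,"turn":0},
    {"tx":0,"ty":0,"tz":0,"turn":0},
    {"tx":0,"ty":0,"tz":0,"turn":0}
  ]
}}

```text
clock: 30.93
tcp_pos: [0.5126, 0.1202, 0.0631]
orientation: [0.0, 0.81, 0.586, 0.0]
wrist_force: [0.1, -0.6, -0.9]
gripper_width: 0.0001
gripper_force: 0.0
```

Request:
{"api": "carry_out", "payload": {
  "commands": [
    {"tx":0,"ty":1,"tz":0,"turn":0},
    {"tx":0,"ty":0,"tz":0,"turn":0},
    {"tx":0,"ty":0,"tz":0,"turn":0}
  ]
}}

```text
clock: 31.18
tcp_pos: [0.513, 0.1201, 0.063]
orientation: [-0.001, 0.81, 0.586, -0.001]
wrist_force: [-4.3, 1.4, 2.6]
gripper_width: 0.0002
gripper_force: 2.0
```

Request:
{"api": "carry_out", "payload": {
  "commands": [
    {"tx":0,"ty":1,"tz":0,"turn":0},
    {"tx":0,"ty":0,"tz":0,"turn":0},
    {"tx":0,"ty":0,"tz":0,"turn":0}
  ]
}}

```text
clock: 31.43
tcp_pos: [0.513, 0.12, 0.063]
orientation: [-0.001, 0.81, 0.586, -0.001]
wrist_force: [-8.6, 2.0, 7.3]
gripper_width: 0.0001
gripper_force: 4.3
```

Request:
{"api": "carry_out", "payload": {
  "commands": [
    {"tx":0,"ty":-3,"tz":0,"turn":0},
    {"tx":0,"ty":-8,"tz":0,"turn":0},
    {"tx":-10,"ty":-5,"tz":-20,"turn":0},
    {"tx":-15,"ty":0,"tz":-20,"turn":0},
    {"tx":-15,"ty":0,"tz":-20,"turn":0},
    {"tx":-15,"ty":0,"tz":-20,"turn":0.105},
    {"tx":0,"ty":0,"tz":-20,"turn":0.105},
    {"tx":0,"ty":0,"tz":0,"turn":0.105},
    {"tx":0,"ty":0,"tz":0,"turn":0.105},
    {"tx":0,"ty":0,"tz":0,"turn":0.102}
  ],
  "jaw": 0
}}

```text
clock: 32.27
tcp_pos: [0.4822, 0.0722, 0.1636]
orientation: [0.001, 0.935, 0.354, 0.001]
wrist_force: [0.4, 0.9, 0.7]
gripper_width: -0.0002
gripper_force: 0.0
```

Run:
```python
from h import *
go(.4838,-.0172,.079,TH+np.pi/3)
```

```text
t 32.27 tcp [0.4822 0.0722 0.1636] psi 0.7244 q6 0.76 F [0.4 0.9 0.7] w -0.0002
shift mm (now) [-58.2  67.8  84.7] turn -0.0065 shift after turn [-58.5  67.6  84.6]
```

Request:
{"api": "carry_out", "payload": {
  "commands": [
    {"tx":-11,"ty":13,"tz":0,"turn":-0.0065},
    {"tx":-16,"ty":18,"tz":0,"turn":0},
    {"tx":-16,"ty":18,"tz":0,"turn":0},
    {"tx":-15,"ty":18.5,"tz":0,"turn":0},
    {"tx":0,"ty":0,"tz":0,"turn":0},
    {"tx":0,"ty":0,"tz":0,"turn":0}
  ],
  "jaw": 0.55
}}

```text
clock: 32.77
tcp_pos: [0.4842, -0.0174, 0.1631]
orientation: [0.0, 0.933, 0.359, 0.0]
wrist_force: [-0.2, -0.4, -0.7]
gripper_width: 0.0469
gripper_force: 0.0
```

Run:
```python
from m import *
go(.4838,-.0172,.079,TH+np.pi/3)
F=lambda P:np.array([(P[:2]-TC)@TX*1e3,(P[:2]-TC)@TY*1e3])
for p in ((132,116),(90,248)): print(F(onz(t,cen(t,U(p,7,(190,208))),.086)).round(2))
t0=t["pixels"].astype(np.float32)
print([int(v[2])-int(v[0]) for v in (cv2.getRectSubPix(t0,(1,1),tuple(map(float,proj(t,[*T(0,y),.062]))))[0,0] for y in range(116,96,-1))])
```

```text
t 32.87 tcp [ 0.4841 -0.0162  0.1629] psi 0.7364 q6 0.57 F [0.  0.8 0. ] w 0.0471
shift mm (now) [-0.9  0.6 83.9] turn 0.0055 shift after turn [-0.9  0.6 83.9]
[29.31 98.83]
[-9.13 98.82]
[4, 8, 15, 32, 48, 65, 68, 55, 41, 27, 17, 14, 13, 13, 12, 12, 12, 12, 13, 13]
```

The box has closed the gap: its lid screws are now at y 98.8 (99 expected) and x 29.3 / -9.1, square to the bars. Switching on again.

Request:
{"api": "carry_out", "payload": {
  "commands": [
    {"tx":-0.5,"ty":0.5,"tz":15,"turn":0.005},
    {"tx":0,"ty":0,"tz":18,"turn":0},
    {"tx":0,"ty":0,"tz":16,"turn":0},
    {"tx":0,"ty":0,"tz":15,"turn":0},
    {"tx":0,"ty":0,"tz":10,"turn":0},
    {"tx":0,"ty":0,"tz":6,"turn":0},
    {"tx":0,"ty":0,"tz":4,"turn":0},
    {"tx":0,"ty":0,"tz":0,"turn":0}
  ]
}}

```text
clock: 33.53
tcp_pos: [0.484, -0.0169, 0.0787]
orientation: [-0.0, 0.934, 0.358, -0.0]
wrist_force: [-0.7, 0.1, -0.2]
gripper_width: 0.047
gripper_force: 0.0
```

Request:
{"api": "carry_out", "payload": {
  "commands": [
    {"tx":0,"ty":0,"tz":0,"turn":0},
    {"tx":0,"ty":0,"tz":0,"turn":0},
    {"tx":0,"ty":0,"tz":0,"turn":0},
    {"tx":0,"ty":0,"tz":0,"turn":0},
    {"tx":0,"ty":0,"tz":0,"turn":0},
    {"tx":0,"ty":0,"tz":0,"turn":0}
  ],
  "jaw": 0,
  "force": 40
}}

```text
clock: 34.03
tcp_pos: [0.4843, -0.0169, 0.0795]
orientation: [-0.0, 0.934, 0.357, 0.0]
wrist_force: [-1.7, 4.3, 3.3]
gripper_width: 0.0135
gripper_force: 43.7
```

Request:
{"api": "carry_out", "payload": {
  "commands": [
    {"tx":0,"ty":-0.3,"tz":2,"turn":0},
    {"tx":0,"ty":0,"tz":2,"turn":0},
    {"tx":0,"ty":0,"tz":2,"turn":0},
    {"tx":0,"ty":0,"tz":2,"turn":0},
    {"tx":0,"ty":0,"tz":0.8,"turn":0},
    {"tx":0,"ty":0,"tz":0,"turn":0},
    {"tx":0,"ty":0,"tz":0,"turn":0}
  ]
}}

```text
clock: 34.62
tcp_pos: [0.4845, -0.0169, 0.0721]
orientation: [-0.0, 0.934, 0.358, -0.0]
wrist_force: [-7.4, 5.4, 17.3]
gripper_width: 0.0131
gripper_force: 45.8
```

Run:
```python
from h import *
go(.4838,-.0172,.079,TH); print(manip.sense()["torque"].round(2))
```

```text
t 34.62 tcp [ 0.4845 -0.0169  0.0721] psi 0.7315 q6 0.57 F [-7.4  5.4 17.3] w 0.0131
shift mm (now) [-0.7 -0.3 -6.9] turn 1.0478 shift after turn [-0.6  0.5 -6.9]
[0.96 1.46 0.04]
```

Request:
{"api": "carry_out", "payload": {
  "commands": [
    {"tx":0,"ty":0,"tz":0,"turn":0.1},
    {"tx":0,"ty":0,"tz":0,"turn":0.11},
    {"tx":0,"ty":0,"tz":0,"turn":0.11},
    {"tx":0,"ty":0,"tz":0,"turn":0.11},
    {"tx":0,"ty":0,"tz":0,"turn":0.11},
    {"tx":0,"ty":0,"tz":0,"turn":0.11},
    {"tx":0,"ty":0,"tz":0,"turn":0.11},
    {"tx":0,"ty":0,"tz":0,"turn":0.11},
    {"tx":0,"ty":0,"tz":0,"turn":0.11},
    {"tx":0,"ty":0,"tz":0,"turn":0.067}
  ]
}}

```text
clock: 35.45
tcp_pos: [0.4842, -0.0167, 0.0721]
orientation: [-0.0, 0.987, -0.159, -0.001]
wrist_force: [-8.3, 6.3, 19.3]
gripper_width: 0.013
gripper_force: 45.9
```

Request:
{"api": "carry_out", "payload": {
  "commands": [
    {"tx":0,"ty":0,"tz":0,"turn":0},
    {"tx":0,"ty":0,"tz":-2,"turn":0},
    {"tx":0,"ty":0,"tz":-2,"turn":0},
    {"tx":0,"ty":0,"tz":-2,"turn":0},
    {"tx":0,"ty":0,"tz":-2.8,"turn":0},
    {"tx":0,"ty":0,"tz":0,"turn":0},
    {"tx":0,"ty":0,"tz":0,"turn":0}
  ]
}}

```text
clock: 36.03
tcp_pos: [0.4839, -0.0167, 0.0791]
orientation: [-0.0, 0.988, -0.157, -0.0]
wrist_force: [-1.9, 5.0, 4.1]
gripper_width: 0.0128
gripper_force: 43.8
```

Request:
{"api": "carry_out", "payload": {
  "commands": [
    {"tx":0,"ty":0,"tz":0,"turn":0},
    {"tx":0,"ty":0,"tz":0,"turn":0},
    {"tx":0,"ty":0,"tz":0,"turn":0},
    {"tx":0,"ty":0,"tz":0,"turn":0},
    {"tx":0,"ty":0,"tz":0,"turn":0}
  ],
  "jaw": 0.55
}}

```text
clock: 36.45
tcp_pos: [0.4841, -0.0174, 0.079]
orientation: [0.0, 0.988, -0.157, 0.0]
wrist_force: [-0.2, -0.7, -0.7]
gripper_width: 0.0469
gripper_force: 0.0
```

Request:
{"api": "carry_out", "payload": {
  "commands": [
    {"tx":0,"ty":0,"tz":-10,"turn":0},
    {"tx":0,"ty":0,"tz":-15,"turn":0},
    {"tx":0,"ty":0,"tz":-20,"turn":0},
    {"tx":0,"ty":0,"tz":-20,"turn":0},
    {"tx":0,"ty":20,"tz":-20,"turn":0},
    {"tx":0,"ty":30,"tz":-20,"turn":0},
    {"tx":0,"ty":30,"tz":0,"turn":0},
    {"tx":0,"ty":30,"tz":0,"turn":0},
    {"tx":0,"ty":30,"tz":0,"turn":0},
    {"tx":0,"ty":30,"tz":0,"turn":0}
  ]
}}

```text
clock: 37.28
tcp_pos: [0.4308, -0.1801, 0.1852]
orientation: [0.0, 0.988, -0.157, 0.001]
wrist_force: [0.4, -0.1, -1.0]
gripper_width: 0.047
gripper_force: 0.0
```

Request:
{"api": "carry_out", "payload": {
  "commands": [
    {"tx":0,"ty":30,"tz":0,"turn":0},
    {"tx":0,"ty":30,"tz":0,"turn":0},
    {"tx":0,"ty":30,"tz":0,"turn":0},
    {"tx":0,"ty":20,"tz":0,"turn":0},
    {"tx":0,"ty":0,"tz":0,"turn":0},
    {"tx":0,"ty":0,"tz":0,"turn":0}
  ]
}}

```text
clock: 37.78
tcp_pos: [0.3969, -0.2839, 0.1847]
orientation: [0.0, 0.987, -0.158, 0.0]
wrist_force: [-0.9, 0.7, 0.1]
gripper_width: 0.0471
gripper_force: 0.0
```

Run:
```python
from m import *
F=lambda P:np.array([(P[:2]-TC)@TX*1e3,(P[:2]-TC)@TY*1e3])
Q=np.array([F(onz(t,cen(t,U(p,7,(190,208))),.086)) for p in ((132,116),(340,178),(296,313),(90,248))]); print(Q.round(1).tolist(),Q.mean(0))
# white pointer line: bright pixels on the handle
g=cv2.cvtColor(t["pixels"],cv2.COLOR_BGR2GRAY); c=proj(t,[*T(-14,-72),.1]); y,x=np.nonzero(g>140); m=np.hypot(x-c[0],y-c[1])<16
P=np.array([F(onz(t,q,.102)) for q in np.stack([x[m],y[m]],1)]); print(P.mean(0),cv2.fitLine(P.astype(np.float32),cv2.DIST_L2,0,.01,.01).ravel())
# unchanged picture of selector vs the one at green before; bystanders vs start
for n,f in(("top","pics/top0.png"),("side","pics/side0.png")):
    d=cv2.absdiff(cv2.imread(f),(t if n=="top" else s)["pixels"]).max(2)
    for nm,X in(("tape",(.605,-.178,.02)),("marker",(.52,-.30,.008))):
        u=proj(t if n=="top" else s,X).astype(int); print(n,nm,u,int((d[u[1]-8:u[1]+9,u[0]-8:u[0]+9]>50).sum()))
print(manip.sense()["clock"],manip.sense()["tcp_pos"])
```

```text
[[30.5, 99.0], [29.8, 41.0], [-9.2, 40.8], [-9.1, 98.8]] [10.47602511 69.90647901]
[ -0.29419395 -72.15609262] [ 9.9970686e-01 -2.4210753e-02 -2.9419398e-01 -7.2156090e+01]
top tape [364 212] 0
top marker [423 252] 0
side tape [313 234] 0
side marker [369 223] 0
37.8833 [ 0.39727747 -0.28260563  0.18432706]
```

The box centre is at (10.5, 69.9), with (10, 70) wanted. The pointer lies along the green direction (-0.02 rad), and the tape and marker haven't moved. Handing in.

```bash
python3 -c "
from cell import job
print(job.job_done())"
```

```text
the job is handed in; nothing more can be done
None
```

The job is handed in at about 38 s: the grey box sits lid up against both brass bars, and the selector is sprung up at green; I first switched on with the box about 1 mm short of the short bar, so I turned back to white, pushed it home and switched on again.

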